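Put the spanner set back in its rack by size and lock the keeper bar

TASK

Two spanners of this set of four lie out on the counter: put each back in its own empty row of the sloping rack, the shorter one in the lowest row and the longer one in the next row up, lying flat right down in its notches with the open jaw on the same side as on the two spanners that are in place. Then swing the hinged keeper bar over and fully down over all four shanks so that the set is locked in. Leave the two racked spanners in their rows and do not shove the carburettor, the tape roll or the parts carton about.

Things in the scene. Friction and masses are not known exactly. Their poses are not given: they have to be found in the camera images.
- spanner_1: steel combination spanner, 131 mm long; shortest, loose on the counter; belongs in row 1. Origin: middle of the shank, half-way through it. y points to the open jaw, z is square to the flat faces. Shank 14 mm wide, 9 thick, straight for 41 mm each way from the origin; jaw 29 mm wide, to y = +69; closed ring 23 mm wide, to y = -63; ends 11 mm thick
- spanner_2: steel combination spanner, 159 mm long; second shortest, loose on the counter; belongs in row 2. Origin: middle of the shank, half-way through it. y points to the open jaw, z is square to the flat faces. Shank 18 mm wide, 9 thick, straight for 49 mm each way from the origin; jaw 35 mm wide, to y = +82; closed ring 29 mm wide, to y = -77; ends 11 mm thick
- spanner_3: steel combination spanner, 179 mm long; in its place in row 3, loose. Origin: middle of the shank, half-way through it. y points to the open jaw, z is square to the flat faces. Shank 22 mm wide, 9 thick, straight for 54 mm each way from the origin; jaw 41 mm wide, to y = +93; closed ring 34 mm wide, to y = -86; ends 11 mm thick
- spanner_4: steel combination spanner, 199 mm long; the longest, in its place in row 4, loose. Origin: middle of the shank, half-way through it. y points to the open jaw, z is square to the flat faces. Shank 26 mm wide, 9 thick, straight for 58 mm each way from the origin; jaw 47 mm wide, to y = +103; closed ring 40 mm wide, to y = -96; ends 11 mm thick
- spanner_1_jaw (a point): middle of the open jaw of spanner 1, 54 mm along y from its origin
- spanner_2_jaw (a point): middle of the open jaw of spanner 2, 65 mm along y from its origin
- spanner_3_jaw (a point): middle of the open jaw of spanner 3, 73 mm along y from its origin
- spanner_4_jaw (a point): middle of the open jaw of spanner 4, 79 mm along y from its origin
- rack: dark steel spanner rack fixed to the counter: two notched side plates, 5 mm thick, 51 mm free between them (61 over the outsides; the straight shank must lie across both). Their tops slope up at 32 degrees along its x, roughly to the robot's right. Origin on the counter under its middle, y away from the robot; it spans x = -88 to +95 mm. Tie rods between the plates lie 10 mm below the notch floors
- row_1 (a point): row 1 of the rack, the lowest, empty at the start: point midway between its two notches, on their floor. x points up the slope, y along the row, away from the robot (where the open jaws belong), z square out of the slope. Notches 17.5 mm wide at the floor, upright walls 6 mm, rounded teeth to 14 mm; a spanner that is down has its origin 4.5 mm out along z
- row_2 (a point): row 2 of the rack, the next up, 48 mm up the slope from row 1, empty at the start: point midway between its two notches, on their floor. x points up the slope, y along the row, away from the robot (where the open jaws belong), z square out of the slope. Notches 21.5 mm wide at the floor, upright walls 6 mm, rounded teeth to 14 mm; a spanner that is down has its origin 4.5 mm out along z
- row_3 (a point): row 3 of the rack, 52 mm up the slope from row 2, holds spanner 3: point midway between its two notches, on their floor. x points up the slope, y along the row, away from the robot (where the open jaws belong), z square out of the slope. Notches 25.5 mm wide at the floor, upright walls 6 mm, rounded teeth to 14 mm; a spanner that is down has its origin 4.5 mm out along z
- row_4 (a point): row 4 of the rack, 54 mm up the slope from row 3, holds spanner 4: point midway between its two notches, on their floor. x points up the slope, y along the row, away from the robot (where the open jaws belong), z square out of the slope. Notches 29.5 mm wide at the floor, upright walls 6 mm, rounded teeth to 14 mm; a spanner that is down has its origin 4.5 mm out along z
- keeper (a joint): hinge of the keeper bar (rad): 0 = fully down along the slope, 1.5 mm over the middle of all four shanks; grows as the bar swings up and back; starts near 2 (about upright, beyond the rows). Stiff: the bar stays where it is left and takes about 2 N at its end to move
- keeper_hinge (a point): hinge axis of the keeper bar (along the rack's y), at the high end of the rack. The bar is a steel strip 18 mm wide, 4 mm thick, 200 mm long from this axis; at joint value q it points, in the rack's frame, along (-cos(0.5585 - q), 0, -sin(0.5585 - q))
- keeper_handle (a point): middle of the cross handle at the free end of the keeper bar, 200 mm from the hinge axis: a steel pin with black sleeves, 12 mm thick, 44 mm long, lying across the bar (along the rack's y)
- carburettor: small grey carburettor, 69x78x74 mm, standing on the counter near the right of the rack; origin under its middle. Leave it alone
- tape_roll: roll of packing tape lying flat, 105 mm across, 48 mm high, right of the rack; origin under its middle. Leave it alone
- part_carton: cardboard parts carton, 67x66x56 mm, behind the loose spanners; origin under its middle. Leave it alone

How it is judged:
By the outcome, as a careful person would: the job done as asked, in the order asked, and still so for the second after the job is handed in, with the robot touching nothing.
It also fails if it takes over 59 s, if anything falls off the work surface, if the arm or the gripper's body presses on something with over 40 N, if the wrist force passes 120 N, or if a joint passes its speed limit or range.

ROBOT

A 6-joint arm with a two-finger parallel gripper is mounted at the origin on a cart in front of the work surface, level with it; the furniture and walls round the work are solid. World frame = base frame: x ahead of the robot, y to its left, z up, the work surface at z = 0. Lengths are in m, angles in degrees, forces in N, time in s.
With the tool pointing down it reaches from about 0.35 to 0.8 m from the base axis. Payload 7.3 kg.
Tool frame: the origin (TCP) lies midway between the tips of the shut fingers; the grasp point (between the pads) lies 19 mm behind it; x points along the fingers, y is the direction in which the jaws open and shut, and the axes are right-handed (so a half turn about x gives the same grasp; the last joint's range is limited). The gripper opens to 85 mm and grips with 20 to 120 N. Pads are 22 mm wide; open, the fingers measure 114 mm over their backs; the gripper's body (76 mm by 85 mm) begins 54 mm behind the grasp point. The pads swing forward as they close: fully open they stand 13 mm farther back than shut.
Start: joints at [-85.027, 19.595, 87.324, -0, 73.075, -8.365], TCP at [0.121, -0.511, 0.231] pointing down, gripper open.
Joint ranges: [-145.02, 145.02], [-44.19, 115.74], [2.07, 154.8], [-57.11, 237.11], [16.16, 152.29], [-177.93, 177.93]. Speed limits (degrees/s): [147.25, 147.25, 180, 180, 180, 180].

INTERFACE

Orientations are given as a 3x3 rotation matrix whose columns are the frame's x, y, z axes.
In Python, from bench import observe, capture, finish_job gives the robot as it stands.
- The arm moves only by the tool play_rows, never from a script. Its argument "motion" is a list of rows, each an object of numbers: "hand": the opening in per cent of the stroke, from 0 (shut) to 100 (fully open); "dx", "dy", "dz": the shift along the tool's x, y, z in m; "yaw": the turn about the tool's x in degrees. A call has 1 to 20 rows; each row is the pose to reach, as a shift and turn from the pose measured when the call began, along the tool's axes at that moment; what a row does not reach only later rows make up. A row lasts 1/10 s, in which the tool goes at most 50 mm and 8.59 degrees, less where a joint would pass 70% of its speed; a pose out of reach is approached as far as the arm can. A call with a gripper value outside its range is refused whole. The fingers move at their own pace and stop on an object; "grip_force" is the grip in N (left out, the last holds). Time passes only in rows, so rows that repeat a pose let the fingers close. It gives the time, the measured TCP pose, the force and the opening at its end, in the units of the state.
- observe(): the state, without advancing time (a new reading comes with each control period).
- capture(name): name is "scene" or "top" or "wrist"; returns a dict with "image" (400x640x3 uint8, blue, green, red), "depth" (400x640 float32, m along the optical axis (not along the pixel's ray), 0 where there is no reading), "K" (3x3 intrinsics, pixels), "k1" (the pictures are not rectified: a ray, as slopes to the right and down, at radius r is drawn at 1 + k1 r^2 times it, then the intrinsics apply), "pose" (4x4, takes a point from camera to world coordinates). Camera axes: x right, y down, z forward; pixel columns grow to the right and rows downward; lengths in m; the calibration is good to about 2 mm. A picture is of the moment at which its call begins.
- finish_job(): hands the job in, once; it reports no verdict.
The state is a dict: "clock": time; "qpos": joint angles; "dq": joint speeds; "tau": joint torques, N m; "position": TCP position; "tool_rot": TCP orientation; "force": force on the tool from outside, world axes, zero at the start; "moment": the same for the moment, N m; "grip_width": finger opening in m.
Only numpy, scipy, OpenCV 4.12 (cv2) and the standard library are available. Lean on these libraries where they do the work, as an engineer would, in place of code of your own. Each camera call takes 0.05 s, during which the arm holds its last target. There are 200 camera calls.

## Working session

There is one attempt and no reset: what is moved stays moved. The work goes in short steps, Python scripts to look and compute and a tool call to move; the robot and the scene stay as the last step left them, time stands still between calls to the robot, and variables do not carry over. Pictures are saved under pics/ and viewed, about 8 in all and at most 12, crops included, and the job is handed in when it is done.

Besides the shell and the picture viewer there is one more tool, called after "Emit:" as name(argument=value, ...), one argument or row to a line, values as JSON. play_rows: Moves the arm, as the interface text tells. Its arguments: {"type":"object","properties":{"motion":{"type":"array","items":{"type":"object","properties":{"hand":{"type":"number"},"dx":{"type":"number"},"dy":{"type":"number"},"dz":{"type":"number"},"yaw":{"type":"number"}}}},"grip_force":{"type":"number"}},"required":["motion"]}

```bash
mkdir -p pics; cat > h.py <<'E'
import numpy as np, cv2
from bench import observe, capture, finish_job
def pts(c,uv):
    """world points from pixels using depth"""
    K=c["K"]; out=[]
    for u,v in uv:
        p=np.array([(u-K[0,2])/K[0,0],(v-K[1,2])/K[1,1]]); s=p.copy()
        for _ in range(10): s=p/(1+c["k1"]*(s@s))
        w=c["depth"][int(round(v))-1:int(round(v))+2,int(round(u))-1:int(round(u))+2]; w=w[w>0]
        d=np.median(w) if len(w) else np.nan
        out.append((c["pose"]@np.array([s[0]*d,s[1]*d,d,1]))[:3])
    return np.array(out)
def cloud(c):
    K=c["K"]; v,u=np.mgrid[0:400,0:640]; p=np.stack([(u-K[0,2])/K[0,0],(v-K[1,2])/K[1,1]],-1); s=p.copy()
    for _ in range(10): s=p/(1+c["k1"]*(s**2).sum(-1,keepdims=True))
    d=c["depth"]; X=np.stack([s[...,0]*d,s[...,1]*d,d],-1)
    W=X@c["pose"][:3,:3].T+c["pose"][:3,3]; W[d<=0]=np.nan
    return W
E
python3 - <<'E'
from h import *
import pickle
s=observe();print({k:np.round(v,3) for k,v in s.items()})
for n in("top","scene"):
    c=capture(n);pickle.dump(c,open(n+".pkl","wb"));cv2.imwrite(f"pics/{n}0.png",c["image"]);print(n,c["pose"].round(3),c["K"].round(1),c["k1"])
E
```

```text
{'clock': np.float64(0.0), 'qpos': array([-8.5025e+01,  1.9637e+01,  8.7378e+01, -1.0000e-03,  7.3074e+01,
       -8.3650e+00]), 'dq': array([-0.   ,  0.006,  0.002, -0.054, -0.011, -0.092]), 'tau': array([ 0.0000e+00, -4.3368e+01, -2.4601e+01, -0.0000e+00,  8.0000e-03,
        0.0000e+00]), 'position': array([ 0.121, -0.51 ,  0.231]), 'tool_rot': array([[-0.   ,  0.231, -0.973],
       [ 0.002, -0.973, -0.231],
       [-1.   , -0.002, -0.   ]]), 'force': array([-0.676,  0.002, -0.673]), 'moment': array([-0.012,  0.015,  0.018]), 'grip_width': np.float64(0.085)}
top [[-0.029 -0.99   0.139  0.45 ]
 [-1.     0.029 -0.002  0.064]
 [-0.002 -0.138 -0.99   1.188]
 [ 0.     0.     0.     1.   ]] [[395.3   0.  313.7]
 [  0.  395.3 199.5]
 [  0.    0.    1. ]] -0.02769704900272426
scene [[-0.563 -0.641  0.522  0.052]
 [-0.827  0.426 -0.368  0.426]
 [ 0.014 -0.639 -0.769  0.903]
 [ 0.     0.     0.     1.   ]] [[406.4   0.  320.5]
 [  0.  406.4 193.5]
 [  0.    0.    1. ]] 0.012909185627863036
```

View pics/top0.png

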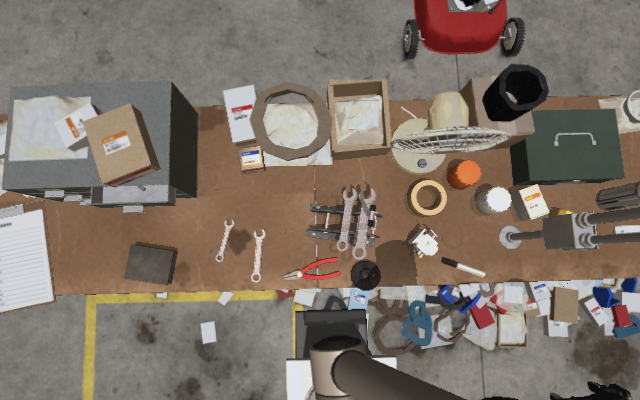

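View pics/scene0.png

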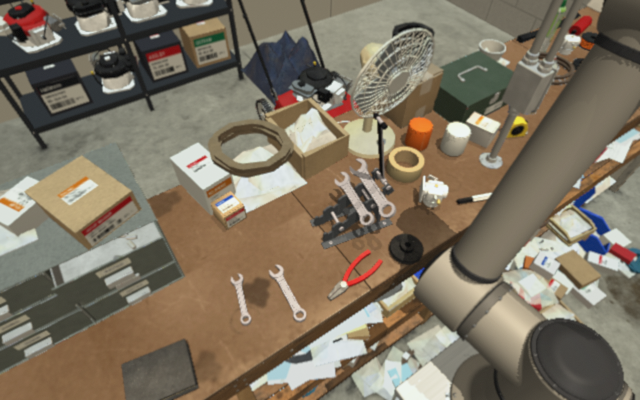

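```bash
python3 - <<'E'
from h import *
import pickle
c=pickle.load(open("top.pkl","rb"));im=c["image"]
a=cv2.resize(im[210:290,205:275],None,fx=6,fy=6,interpolation=cv2.INTER_CUBIC)
b=cv2.resize(im[180:265,302:387],None,fx=6,fy=6,interpolation=cv2.INTER_CUBIC)[:480]
o=np.hstack([a[:,:300],b[:, :500]])
o=np.zeros((510,800,3),np.uint8);a2=cv2.resize(im[215:285,212:270],None,fx=5,fy=5,interpolation=cv2.INTER_CUBIC);b2=cv2.resize(im[180:265,300:390],None,fx=5.6,fy=6,interpolation=cv2.INTER_CUBIC)
o[:350,:290]=a2;o[:,296:]=b2[:,:504];cv2.imwrite("pics/crop.png",o)
W=cloud(c)
# loose spanners: bright pixels
g=im.astype(int).min(-1)
for nm,(u0,u1,v0,v1) in dict(s1=(212,240,214,268),s2=(246,270,225,287)).items():
    m=np.zeros((400,640),np.uint8);m[v0:v1,u0:u1]=(g[v0:v1,u0:u1]>115)
    P=W[m>0];xy=P[:,:2];mu=xy.mean(0);e,V=np.linalg.eigh(np.cov(xy.T));d=V[:,1]*np.sign(V[0,1])
    t=(xy-mu)@d;print(nm,m.sum(),mu.round(4),"dir",d.round(3),"ext",t.min().round(4),t.max().round(4),"z",np.nanpercentile(P[:,2],[10,50,90]).round(4))
    print(" perp ext by t",[(round(a,3),np.round(((xy-mu)@[-d[1],d[0]])[(t>=a)&(t<a+.02)][[0]].tolist()+[np.ptp(((xy-mu)@[-d[1],d[0]])[(t>=a)&(t<a+.02)])],3).tolist()) for a in np.arange(-.08,.08,.02) if ((t>=a)&(t<a+.02)).any()])
E
```

```text
s1 236 [0.5003 0.3323] dir [ 0.959 -0.283] ext -0.0644 0.0643 z [0.005  0.0098 0.0126]
 perp ext by t [(np.float64(-0.08), [0.006, 0.013]), (np.float64(-0.06), [0.007, 0.023]), (np.float64(-0.04), [0.006, 0.014]), (np.float64(-0.02), [0.006, 0.013]), (np.float64(0.0), [0.005, 0.014]), (np.float64(0.02), [0.008, 0.017]), (np.float64(0.04), [0.014, 0.029]), (np.float64(0.06), [-0.006, 0.003])]
s2 355 [nan nan] dir [nan nan] ext nan nan z [0.0054 0.01   0.0134]
 perp ext by t []
```

View pics/crop.png

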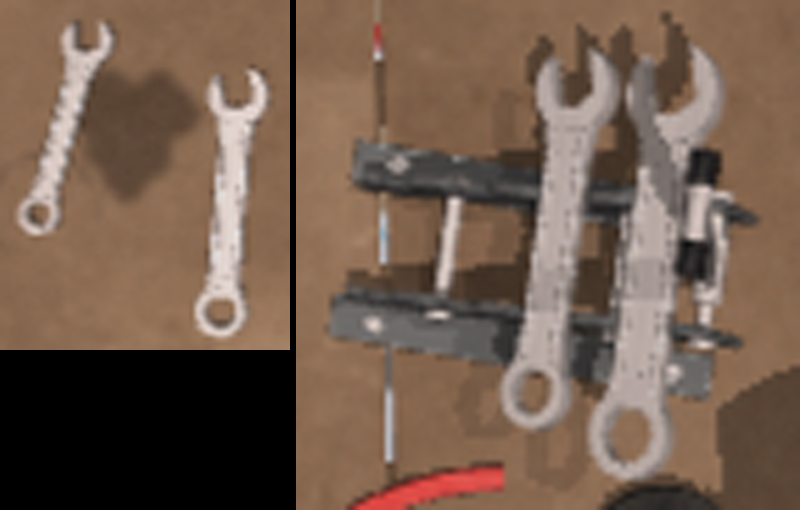

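```bash
python3 - <<'E'
from h import *
import pickle
c=pickle.load(open("top.pkl","rb"));im=c["image"];W=cloud(c)
f=lambda X,Y:(300+(X-296)/5.6,180+Y/6)
for n,X,Y in [("s3 ring",535,395),("s3 sh lo",545,340),("s3 sh hi",570,140),("s4 lo",635,380),("s4 hi",655,190),("handle",697,210),("plate back L",370,165),("plate front L",345,318),("tie",447,240),("front R",700,380)]:
    print(n,np.round(pts(c,[f(X,Y)])[0],4))
g=im.astype(int).min(-1)
for nm,(u0,u1,v0,v1) in dict(s1=(212,240,214,268),s2=(246,270,225,287)).items():
    m=np.zeros((400,640),np.uint8);m[v0:v1,u0:u1]=(g[v0:v1,u0:u1]>115)
    P=W[m>0];P=P[~np.isnan(P[:,0])];xy=P[:,:2].astype(np.float32)
    sh=cv2.fitLine(xy,cv2.DIST_HUBER,0,.01,.01).ravel();d=sh[:2]*np.sign(sh[0]);mu=xy.mean(0);t=(xy-mu)@d;p=(xy-mu)@[-d[1],d[0]]
    k=abs(t)<.035
    fit=np.polyfit(t[k],p[k],1);mid=mu+d*(t.min()+t.max())/2
    ang=np.arctan2(d[1],d[0])+np.arctan(fit[0]);o=mu+np.array([-d[1],d[0]])*np.polyval(fit,0)+d*((t.min()+t.max())/2-.003)
    print(nm,"origin",o.round(4),"ang",np.degrees(ang).round(2),"len",np.ptp(t).round(4))
w=capture("wrist");s=observe();T=np.eye(4);T[:3,:3]=s["tool_rot"];T[:3,3]=s["position"]
print(np.round(np.linalg.inv(T)@w["pose"],3),w["K"][0,0]);pickle.dump(np.linalg.inv(T)@w["pose"],open("T_tw.pkl","wb"))
E
```

```text
s3 ring [ 0.4734 -0.0199  0.0016]
s3 sh lo [ 0.4962 -0.0188  0.1002]
s3 sh hi [ 0.5881 -0.0349  0.0999]
s4 lo [ 0.4761 -0.0592  0.1248]
s4 hi [ 0.5609 -0.0726  0.1259]
handle [ 0.5299 -0.0596  0.3486]
plate back L [0.5907 0.0646 0.0046]
plate front L [0.5145 0.0802 0.003 ]
tie [0.5486 0.0257 0.0407]
front R [ 0.4781 -0.1078  0.0041]
s1 origin [0.4974 0.3331] ang -16.02 len 0.1288
s2 origin [0.4503 0.2337] ang -5.48 len 0.1574
[[-0.    -0.288  0.958 -0.143]
 [ 1.    -0.     0.     0.   ]
 [ 0.     0.958  0.288 -0.073]
 [ 0.     0.     0.     1.   ]] 302.39388950927685
```

Emit:
play_rows(
  motion=[
    {"dx":-0.05},
    {"dx":-0.1},
    {"dx":-0.15,"dy":-0.03,"dz":-0.04,"yaw":-8},
    {"dx":-0.2,"dy":-0.06,"dz":-0.08,"yaw":-17},
    {"dx":-0.2,"dy":-0.09,"dz":-0.12,"yaw":-25},
    {"dx":-0.2,"dy":-0.12,"dz":-0.16,"yaw":-34},
    {"dx":-0.2,"dy":-0.15,"dz":-0.2,"yaw":-42},
    {"dx":-0.2,"dy":-0.18,"dz":-0.24,"yaw":-51},
    {"dx":-0.2,"dy":-0.21,"dz":-0.28,"yaw":-59},
    {"dx":-0.2,"dy":-0.24,"dz":-0.32,"yaw":-68},
    {"dx":-0.2,"dy":-0.27,"dz":-0.36,"yaw":-76},
    {"dx":-0.2,"dy":-0.3,"dz":-0.4,"yaw":-85},
    {"dx":-0.2,"dy":-0.33,"dz":-0.45,"yaw":-93},
    {"dx":-0.2,"dy":-0.36,"dz":-0.49,"yaw":-102},
    {"dx":-0.2,"dy":-0.39,"dz":-0.53,"yaw":-110},
    {"dx":-0.2,"dy":-0.42,"dz":-0.57,"yaw":-119},
    {"dx":-0.2,"dy":-0.425,"dz":-0.593,"yaw":-127},
    {"dx":-0.2,"dy":-0.425,"dz":-0.593,"yaw":-136},
    {"dx":-0.2,"dy":-0.425,"dz":-0.593,"yaw":-144},
    {"dx":-0.2,"dy":-0.425,"dz":-0.593,"yaw":-153},
  ],
)

```text
$.motion[0]: bad value
```

```bash
cat >> h.py <<'E'
def go(p,ydeg):
    "print tool-axis shift to reach TCP p with tool y at world angle ydeg"
    s=observe();R=s["tool_rot"];d=R.T@(np.array(p)-s["position"]);a=np.degrees(np.arctan2(R[1,1],R[0,1]))
    print("move",d.round(4),"yaw",round(-((ydeg-a+180)%360-180),2))
def st():
    s=observe();R=s["tool_rot"]
    print("t",round(float(s["clock"]),2),s["position"].round(4),"ya",np.degrees(np.arctan2(R[1,1],R[0,1])).round(2),"F",s["force"].round(1),"w",round(float(s["grip_width"]),4),"q",np.round(s["qpos"],0))
E
python3 - <<'E'
from h import *
import pickle
st();c=capture("wrist");pickle.dump(c,open("w1.pkl","wb"));cv2.imwrite("pics/w1.png",c["image"])
E
```

```text
t 0.15 [ 0.1211 -0.5105  0.2308] ya -76.66 F [-0.2 -0.3 -0.3] w 0.0852 q [-85.  20.  87.  -0.  73.  -8.]
```

View pics/w1.png

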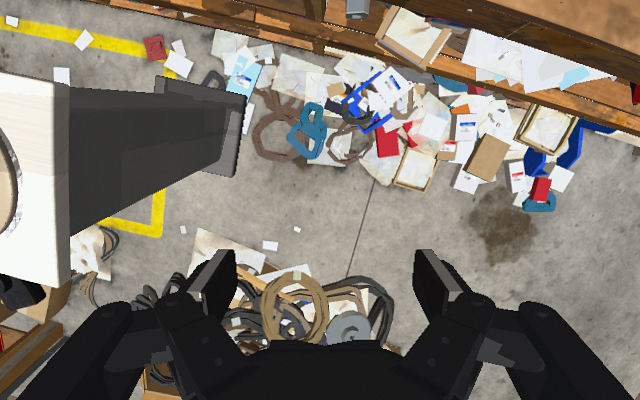

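The call was refused, since every row needs all its fields. This picture (4 so far) only shows the floor, from the start pose.

Emit:
play_rows(
  motion=[
    {"hand":100,"dx":-0.05,"dy":0,"dz":0,"yaw":0},
    {"hand":100,"dx":-0.1,"dy":0,"dz":0,"yaw":0},
    {"hand":100,"dx":-0.15,"dy":-0.03,"dz":-0.04,"yaw":-8},
    {"hand":100,"dx":-0.2,"dy":-0.06,"dz":-0.08,"yaw":-17},
    {"hand":100,"dx":-0.2,"dy":-0.09,"dz":-0.12,"yaw":-25},
    {"hand":100,"dx":-0.2,"dy":-0.12,"dz":-0.16,"yaw":-34},
    {"hand":100,"dx":-0.2,"dy":-0.15,"dz":-0.2,"yaw":-42},
    {"hand":100,"dx":-0.2,"dy":-0.18,"dz":-0.24,"yaw":-51},
    {"hand":100,"dx":-0.2,"dy":-0.21,"dz":-0.28,"yaw":-59},
    {"hand":100,"dx":-0.2,"dy":-0.24,"dz":-0.32,"yaw":-68},
    {"hand":100,"dx":-0.2,"dy":-0.27,"dz":-0.36,"yaw":-76},
    {"hand":100,"dx":-0.2,"dy":-0.3,"dz":-0.4,"yaw":-85},
    {"hand":100,"dx":-0.2,"dy":-0.33,"dz":-0.45,"yaw":-93},
    {"hand":100,"dx":-0.2,"dy":-0.36,"dz":-0.49,"yaw":-102},
    {"hand":100,"dx":-0.2,"dy":-0.39,"dz":-0.53,"yaw":-110},
    {"hand":100,"dx":-0.2,"dy":-0.42,"dz":-0.57,"yaw":-119},
    {"hand":100,"dx":-0.2,"dy":-0.425,"dz":-0.593,"yaw":-127},
    {"hand":100,"dx":-0.2,"dy":-0.425,"dz":-0.593,"yaw":-136},
    {"hand":100,"dx":-0.2,"dy":-0.425,"dz":-0.593,"yaw":-144},
    {"hand":100,"dx":-0.2,"dy":-0.425,"dz":-0.593,"yaw":-153},
  ],
)

```text
clock: 2.2
position: [0.6006, 0.0403, 0.4302]
tool_rot: [[-0.002, 0.236, 0.972], [0.001, 0.972, -0.236], [-1.0, 0.0, -0.002]]
force: [0.2, 0.8, -0.3]
grip_width: 0.0854
```

```bash
python3 - <<'E'
from h import *
import pickle
st();c=capture("wrist");pickle.dump(c,open("w1.pkl","wb"));cv2.imwrite("pics/w2.png",c["image"])
E
```

```text
t 2.2 [0.6006 0.0403 0.4302] ya 76.36 F [ 0.2  0.8 -0.3] w 0.0854 q [ -3.  26.  47.   0. 107. -80.]
```

View pics/w2.png

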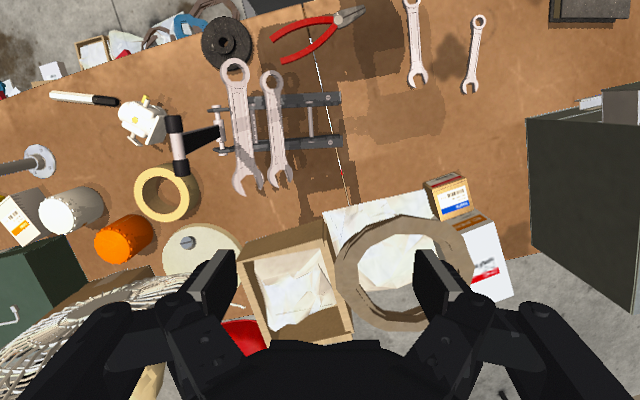

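```bash
python3 - <<'E'
from h import *
import pickle
c=pickle.load(open("w1.pkl","rb"));im=c["image"];W=cloud(c)
cv2.imwrite("pics/w2c.png",cv2.resize(im[75:165,205:355],None,fx=5.3,fy=5.3,interpolation=cv2.INTER_CUBIC))
g=im.astype(int).min(-1)
for nm,(u0,u1,v0,v1) in dict(s4=(222,256,96,158),s3=(262,290,100,158)).items():
    m=np.zeros((400,640),bool);m[v0:v1,u0:u1]=(g[v0:v1,u0:u1]>110)
    P=W[m];P=P[~np.isnan(P[:,0])];P=P[(P[:,2]>.07)];
    mu=P.mean(0);U,S,V=np.linalg.svd(P-mu);
    r=(P-mu)@V[2];k=abs(r)<.004;mu=P[k].mean(0);U,S,V=np.linalg.svd(P[k]-mu)
    d=V[0]*np.sign(V[0][0]);n=V[2]*np.sign(V[2][2]);print(nm,len(P),k.sum(),mu.round(4),"d",d.round(3),"ang",np.degrees(np.arctan2(d[1],d[0])).round(2),"n",n.round(3),"slope",np.degrees(np.arccos(n[2])).round(1),"res",r[k].std().round(4))
for nm,(u0,u1,v0,v1) in dict(s1=(458,490,10,98),s2=(400,430,0,92)).items():
    m=np.zeros((400,640),bool);m[v0:v1,u0:u1]=(g[v0:v1,u0:u1]>125)
    P=W[m];P=P[~np.isnan(P[:,0])];P=P[P[:,2]>.004];xy=P[:,:2].astype(np.float32)
    d=cv2.fitLine(xy,cv2.DIST_HUBER,0,.01,.01).ravel()[:2];d*=np.sign(d[0]);mu=xy.mean(0);t=(xy-mu)@d;p=(xy-mu)@[-d[1],d[0]];k=abs(t)<.035;f=np.polyfit(t[k],p[k],1)
    print(nm,"origin",(mu+np.array([-d[1],d[0]])*f[1]+d*((t.min()+t.max())/2-.003)).round(4),"ang",np.degrees(np.arctan2(d[1],d[0])+f[0]).round(2),"len",np.ptp(t).round(4),"z",np.median(P[:,2]).round(4))
E
```

```text
s4 1292 897 [ 0.5241 -0.0688  0.127 ] d [ 0.975 -0.217  0.045] ang -12.57 n [0.127 0.712 0.691] slope 46.3 res 0.002
s3 824 806 [ 0.5406 -0.0239  0.0967] d [ 0.986 -0.168 -0.006] ang -9.7 n [0.09  0.496 0.864] slope 30.3 res 0.0012
s1 origin [0.4971 0.3341] ang -16.1 len 0.1299 z 0.0102
s2 origin [0.4577 0.2345] ang -6.03 len 0.1411 z 0.0101
```

View pics/w2c.png

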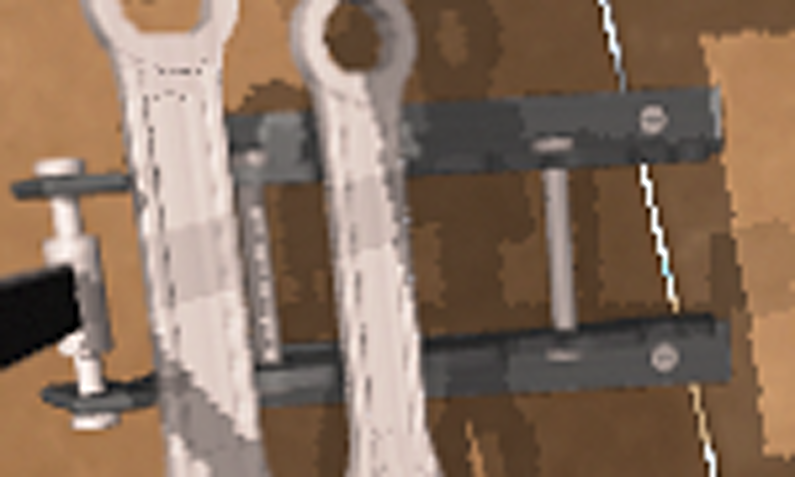

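```bash
python3 - <<'E'
from h import *
import pickle
a=np.radians(-9.7);ey=np.array([np.cos(a),np.sin(a)]);ex=np.array([ey[1],-ey[0]]);O=np.array([.5398,-.0286])
from scipy.ndimage import median_filter
for nm in("w1","top"):
    c=pickle.load(open(nm+".pkl","rb"));W=cloud(c);P=W.reshape(-1,3);I=c["image"].reshape(-1,3).astype(int)
    X=(P[:,:2]-O)@ex;Y=(P[:,:2]-O)@ey
    k=(X<-.025)&(X>-.16)&(abs(Y)<.1)&(P[:,2]>.012)&(P[:,2]<.13)
    h,e=np.histogram(Y[k],np.arange(-.06,.062,.003));print(nm,"Y hist",list(zip((e[:-1]*1000).round().astype(int).tolist(),h.tolist())))
    for s,ban in(("near",(-.05,-.012)),("far",(.012,.05))):
        b=k&(Y>ban[0])&(Y<ban[1])
        pr=[]
        for x in np.arange(-.15,-.025,.003):
            q=b&(X>=x)&(X<x+.003)
            if q.sum()>2: pr.append((int(round(x*1000+1.5)),round(float(np.percentile(P[q,2],92))*1000,1)))
        print(s,"minX",X[b].min().round(4),pr)
E
```

```text
w1 Y hist [(-60, 0), (-57, 0), (-54, 0), (-51, 0), (-48, 0), (-45, 0), (-42, 4), (-39, 14), (-36, 80), (-33, 97), (-30, 13), (-27, 10), (-24, 6), (-21, 6), (-18, 9), (-15, 10), (-12, 10), (-9, 8), (-6, 7), (-3, 10), (0, 9), (3, 8), (6, 5), (9, 8), (12, 10), (15, 9), (18, 45), (21, 131), (24, 75), (27, 8), (30, 0), (33, 0), (36, 0), (39, 0), (42, 0), (45, 0), (48, 0), (51, 0), (54, 0), (57, 0)]
near minX -0.1065 [(-106, 36.9), (-103, 40.0), (-100, 40.0), (-97, 39.8), (-94, 36.5), (-91, 33.4), (-88, 36.6), (-85, 39.1), (-82, 53.6), (-79, 58.0), (-76, 60.8), (-73, 62.3), (-70, 65.3), (-67, 65.4), (-64, 66.7), (-61, 65.1), (-58, 64.2), (-55, 60.6), (-52, 58.0), (-49, 61.0), (-46, 63.0), (-43, 64.6), (-40, 81.3), (-37, 84.1), (-34, 85.9), (-31, 88.7), (-28, 90.6), (-25, 91.2)]
far minX -0.1052 [(-103, 40.1), (-100, 41.3), (-97, 39.8), (-94, 37.1), (-91, 33.9), (-88, 35.7), (-85, 37.1), (-82, 40.5), (-79, 58.5), (-76, 60.0), (-73, 63.1), (-70, 63.4), (-67, 65.2), (-64, 66.8), (-61, 65.4), (-58, 63.4), (-55, 61.7), (-52, 58.0), (-49, 60.2), (-46, 62.3), (-43, 64.2), (-40, 65.4), (-37, 83.4)
[... 288 characters left out ...]
, (9, 3), (12, 2), (15, 2), (18, 3), (21, 53), (24, 27), (27, 5), (30, 1), (33, 0), (36, 0), (39, 0), (42, 0), (45, 0), (48, 0), (51, 0), (54, 0), (57, 0)]
near minX -0.1035 [(-88, 36.1), (-79, 60.2), (-73, 59.6), (-70, 64.2), (-67, 66.0), (-64, 65.2), (-61, 67.9), (-58, 62.8), (-55, 58.3), (-52, 63.9), (-49, 59.5), (-46, 63.0), (-43, 67.6), (-40, 68.2), (-37, 82.1), (-34, 85.1), (-31, 91.3)]
far minX -0.1027 [(-100, 39.6), (-97, 40.3), (-94, 37.1), (-79, 58.1), (-76, 62.0), (-73, 63.5), (-70, 62.9), (-67, 66.3), (-64, 64.9), (-61, 62.6), (-58, 64.2), (-55, 60.6), (-52, 58.0), (-49, 59.4), (-46, 63.0), (-43, 61.1), (-40, 62.9), (-37, 82.6), (-34, 87.9), (-31, 85.1), (-28, 87.2), (-25, 92.8)]
```

```bash
python3 - <<'E'
from h import *
a=np.radians(-9.7);ey=np.array([np.cos(a),np.sin(a)]);ex=np.array([ey[1],-ey[0]]);O=np.array([.5398,-.0286])
for n,x in((1,-.0845),(2,-.0438)): print(n,(O+x*ex-.0055*ey).round(4))
go([.4972,.3337,.06],74);go([.4972,.3337,.002],74)
E
```

```text
1 [0.5486 0.0556]
2 [0.5418 0.0155]
move [ 0.3709  0.262  -0.167 ] yaw 2.77
move [ 0.4289  0.262  -0.1669] yaw 2.77
```

Emit:
play_rows(
  motion=[
    {"hand":60,"dx":0,"dy":0.045,"dz":-0.015,"yaw":1},
    {"hand":60,"dx":0.02,"dy":0.09,"dz":-0.03,"yaw":2.6},
    {"hand":60,"dx":0.05,"dy":0.12,"dz":-0.05,"yaw":2.6},
    {"hand":60,"dx":0.08,"dy":0.15,"dz":-0.08,"yaw":2.6},
    {"hand":60,"dx":0.11,"dy":0.18,"dz":-0.1,"yaw":2.6},
    {"hand":60,"dx":0.14,"dy":0.21,"dz":-0.12,"yaw":2.6},
    {"hand":60,"dx":0.17,"dy":0.24,"dz":-0.14,"yaw":2.6},
    {"hand":60,"dx":0.21,"dy":0.262,"dz":-0.16,"yaw":2.6},
    {"hand":60,"dx":0.26,"dy":0.262,"dz":-0.167,"yaw":2.6},
    {"hand":60,"dx":0.31,"dy":0.262,"dz":-0.167,"yaw":2.6},
    {"hand":60,"dx":0.35,"dy":0.262,"dz":-0.167,"yaw":2.6},
    {"hand":60,"dx":0.38,"dy":0.262,"dz":-0.167,"yaw":2.6},
    {"hand":60,"dx":0.4,"dy":0.262,"dz":-0.167,"yaw":2.6},
    {"hand":60,"dx":0.4,"dy":0.262,"dz":-0.167,"yaw":2.6},
  ],
)

```text
clock: 3.65
position: [0.4952, 0.3325, 0.0278]
tool_rot: [[-0.007, 0.275, 0.961], [-0.002, 0.961, -0.275], [-1.0, -0.004, -0.006]]
force: [0.2, -0.3, 0.2]
grip_width: 0.0514
```

```bash
python3 - <<'E'
from h import *
st();go([.4972,.3337,.002],74)
c=capture("wrist");cv2.imwrite("pics/w3.png",c["image"]);W=cloud(c);g=c["image"].astype(int).min(-1)
m=(g>130)&(np.hypot(W[...,0]-.4972,W[...,1]-.3337)<.035)&(W[...,2]>.005)&(W[...,2]<.02)
P=W[m][:,:2];mu=P.mean(0);d=np.array([np.cos(np.radians(-16)),np.sin(np.radians(-16))]);n=[-d[1],d[0]];p=(P-mu)@n;print(m.sum(),mu,"centre across",mu+np.array(n)*(p.min()+p.max())/2,p.ptp() if hasattr(p,'ptp') else np.ptp(p))
E
```

```text
t 3.65 [0.4952 0.3325 0.0278] ya 74.01 F [ 0.2 -0.3  0.2] w 0.0514 q [ 26.  40.  88.   0.  52. -48.]
move [0.0258 0.0018 0.0018] yaw 0.01
2511 [0.49543028 0.33484714] centre across [0.49538162 0.33467746] 0.014280083938777558
```

View pics/w3.png

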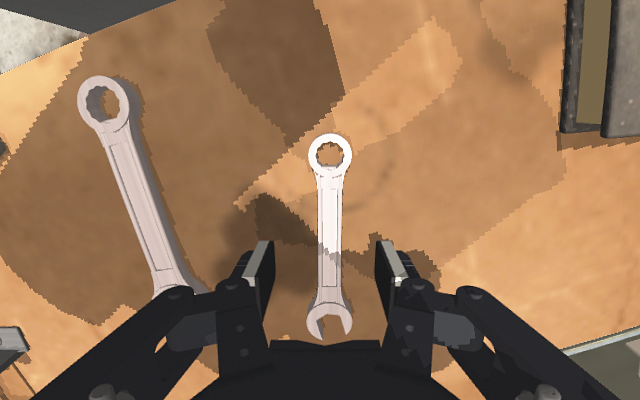

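Emit:
play_rows(
  grip_force=70,
  motion=[
    {"hand":60,"dx":0.012,"dy":0.002,"dz":0.0015,"yaw":0},
    {"hand":60,"dx":0.0255,"dy":0.002,"dz":0.0015,"yaw":0},
    {"hand":60,"dx":0.0255,"dy":0.002,"dz":0.0015,"yaw":0},
    {"hand":10,"dx":0.0255,"dy":0.002,"dz":0.0015,"yaw":0},
    {"hand":0,"dx":0.0255,"dy":0.002,"dz":0.0015,"yaw":0},
    {"hand":0,"dx":0.0255,"dy":0.002,"dz":0.0015,"yaw":0},
    {"hand":0,"dx":0.0255,"dy":0.002,"dz":0.0015,"yaw":0},
    {"hand":0,"dx":0.0255,"dy":0.002,"dz":0.0015,"yaw":0},
  ],
)

```text
clock: 4.5
position: [0.4988, 0.335, 0.0052]
tool_rot: [[-0.003, 0.275, 0.961], [0.0, 0.961, -0.275], [-1.0, -0.001, -0.003]]
force: [-1.5, -0.0, 5.4]
grip_width: 0.0109
```

```bash
python3 - <<'E'
from h import *
st()
E
```

```text
t 4.5 [0.4988 0.335  0.0052] ya 74.04 F [-1.5 -0.   5.4] w 0.0109 q [ 27.  42.  89.   0.  50. -48.]
```

Emit:
play_rows(
  motion=[
    {"hand":40,"dx":0,"dy":0,"dz":0,"yaw":0},
    {"hand":40,"dx":0,"dy":0,"dz":0,"yaw":0},
    {"hand":40,"dx":0.003,"dy":0,"dz":0,"yaw":0},
    {"hand":40,"dx":0.003,"dy":0,"dz":0,"yaw":0},
  ],
)

```text
clock: 4.9
position: [0.4984, 0.3347, 0.0015]
tool_rot: [[-0.004, 0.275, 0.961], [-0.0, 0.961, -0.275], [-1.0, -0.001, -0.004]]
force: [-0.9, -0.5, 0.3]
grip_width: 0.034
```

```bash
python3 - <<'E'
from h import *
st()
c=capture("wrist");cv2.imwrite("pics/w4.png",c["image"][100:400,120:520]);W=cloud(c);g=c["image"].astype(int).min(-1)
m=(g>130)&(np.hypot(W[...,0]-.4972,W[...,1]-.3337)<.04)&(W[...,2]>.005)&(W[...,2]<.02)
P=W[m][:,:2];mu=P.mean(0);d=np.array([np.cos(np.radians(-16)),np.sin(np.radians(-16))]);n=[-d[1],d[0]];p=(P-mu)@n;print(m.sum(),mu,"centre across",mu+np.array(n)*(p.min()+p.max())/2,np.ptp(p))
# finger tips: nearest dark points
E
```

```text
t 4.9 [0.4984 0.3347 0.0015] ya 74.04 F [-0.9 -0.5  0.3] w 0.034 q [ 27.  42.  89.   0.  49. -48.]
4033 [0.49450706 0.33630505] centre across [0.49646683 0.34313959] 0.03128529912781304
```

View pics/w4.png

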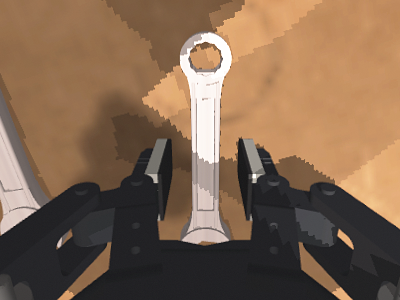

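Emit:
play_rows(
  grip_force=70,
  motion=[
    {"hand":40,"dx":0.001,"dy":0,"dz":0,"yaw":0},
    {"hand":10,"dx":0.001,"dy":0,"dz":0,"yaw":0},
    {"hand":5,"dx":0.001,"dy":0,"dz":0,"yaw":0},
    {"hand":5,"dx":0.001,"dy":0,"dz":0,"yaw":0},
    {"hand":5,"dx":0.001,"dy":0,"dz":0,"yaw":0},
  ],
)

```text
clock: 5.45
position: [0.4985, 0.3348, 0.0008]
tool_rot: [[-0.004, 0.275, 0.961], [-0.0, 0.961, -0.275], [-1.0, -0.001, -0.003]]
force: [0.1, 0.5, 1.0]
grip_width: 0.0118
```

Emit:
play_rows(
  motion=[
    {"hand":5,"dx":-0.01,"dy":0,"dz":0,"yaw":0},
    {"hand":5,"dx":-0.03,"dy":0,"dz":0,"yaw":0},
    {"hand":5,"dx":-0.06,"dy":0,"dz":0,"yaw":0},
    {"hand":5,"dx":-0.08,"dy":0,"dz":0,"yaw":0},
    {"hand":5,"dx":-0.08,"dy":0,"dz":0,"yaw":0},
  ],
)

```text
clock: 5.95
position: [0.5006, 0.3358, 0.0845]
tool_rot: [[0.002, 0.275, 0.961], [0.003, 0.961, -0.275], [-1.0, 0.003, 0.001]]
force: [-1.1, -1.0, -0.7]
grip_width: 0.0116
```

```bash
cat >> h.py <<'E'
def held(zoff=.0,save=None):
    "points of the bright held spanner near the TCP: line fit, relative to the tool"
    s=observe();c=capture("wrist");W=cloud(c);R=s["tool_rot"];L=(W-s["position"])@R
    g=c["image"].astype(int).min(-1);m=(g>90)&(abs(L[...,1])<.03)&(L[...,0]>-.03)&(L[...,0]<.015)&(abs(L[...,2])<.12)
    P=L[m]
    for a in np.arange(-.10,.10,.01):
        q=P[(P[:,2]>=a)&(P[:,2]<a+.01)]
        if len(q)>8: print("z%+.3f"%(a+.005),len(q),"x med %.4f  y lo %.4f hi %.4f  min z %.4f"%(np.median(q[:,0]),*np.percentile(q[:,1],[2,98]),q[:,2].min()))
    if save: cv2.imwrite(save,c["image"])
E
python3 - <<'E'
from h import *
st();held(save="pics/w5.png")
E
```

```text
t 5.95 [0.5006 0.3358 0.0845] ya 74.04 F [-1.1 -1.  -0.7] w 0.0116 q [ 27.  36.  85.   0.  59. -48.]
z-0.065 219 x med -0.0103  y lo -0.0070 hi 0.0064  min z -0.0630
z-0.055 539 x med -0.0105  y lo -0.0113 hi 0.0105  min z -0.0600
z-0.045 747 x med -0.0103  y lo -0.0103 hi 0.0097  min z -0.0499
z-0.035 630 x med -0.0092  y lo -0.0072 hi 0.0065  min z -0.0400
z-0.025 593 x med -0.0087  y lo -0.0071 hi 0.0065  min z -0.0300
z-0.015 1051 x med -0.0095  y lo -0.0122 hi 0.0117  min z -0.0200
z-0.005 441 x med -0.0086  y lo -0.0059 hi 0.0053  min z -0.0100
z+0.005 416 x med -0.0086  y lo -0.0060 hi 0.0054  min z 0.0000
z+0.015 404 x med -0.0087  y lo -0.0062 hi 0.0055  min z 0.0100
z+0.025 441 x med -0.0090  y lo -0.0068 hi 0.0062  min z 0.0200
z+0.035 484 x med -0.0096  y lo -0.0081 hi 0.0074  min z 0.0300
z+0.045 488 x med -0.0108  y lo -0.0103 hi 0.0100  min z 0.0401
```

```bash
python3 - <<'E'
from h import *
go([.5540,.0869,.0845],80.3);go([.5495,.0608,.0418],80.3)
E
```

```text
move [-0.0024 -0.2238  0.1206] yaw -6.26
move [ 0.0402 -0.2502  0.1235] yaw -6.26
```

Emit:
play_rows(
  motion=[
    {"hand":5,"dx":-0.02,"dy":-0.025,"dz":0.015,"yaw":-1},
    {"hand":5,"dx":-0.04,"dy":-0.06,"dz":0.035,"yaw":-3},
    {"hand":5,"dx":-0.04,"dy":-0.1,"dz":0.055,"yaw":-6.2},
    {"hand":5,"dx":-0.04,"dy":-0.14,"dz":0.075,"yaw":-6.2},
    {"hand":5,"dx":-0.04,"dy":-0.18,"dz":0.1,"yaw":-6.2},
    {"hand":5,"dx":-0.03,"dy":-0.21,"dz":0.118,"yaw":-6.2},
    {"hand":5,"dx":-0.01,"dy":-0.2238,"dz":0.1206,"yaw":-6.2},
    {"hand":5,"dx":-0.0024,"dy":-0.2238,"dz":0.1206,"yaw":-6.2},
    {"hand":5,"dx":-0.0024,"dy":-0.2238,"dz":0.1206,"yaw":-6.2},
    {"hand":5,"dx":-0.0024,"dy":-0.2238,"dz":0.1206,"yaw":-6.2},
  ],
)

```text
clock: 7.0
position: [0.5538, 0.0881, 0.0844]
tool_rot: [[-0.001, 0.168, 0.986], [0.002, 0.986, -0.168], [-1.0, 0.002, -0.001]]
force: [0.2, 0.3, 0.1]
grip_width: 0.012
```

```bash
cat >> h.py <<'E'
a_=np.radians(-9.7);EY=np.array([np.cos(a_),np.sin(a_)]);EX=np.array([EY[1],-EY[0]]);OO=np.array([.5398,-.0286])
def prof(save=None,crop=None):
    c=capture("wrist");P=cloud(c).reshape(-1,3);X=(P[:,:2]-OO)@EX;Y=(P[:,:2]-OO)@EY
    for s,b0,b1 in(("near",-.038,-.029),("mid",-.02,.009),("far",.019,.027)):
        b=(Y>b0)&(Y<b1)&(P[:,2]>.012)&(P[:,2]<.14)
        print(s,[(x,round(float(np.percentile(P[q,2],90))*1000,1)) for x in range(-115,30,3) for q in [b&(X*1000>=x-1.5)&(X*1000<x+1.5)] if q.sum()>2])
    if save:
        i=c["image"]; i=i if crop is None else i[crop[0]:crop[1],crop[2]:crop[3]]; cv2.imwrite(save,i)
E
python3 - <<'E'
from h import *
st();prof("pics/w6.png");go([.5495,.0608,.0418],80.3)
E
```

```text
t 7.0 [0.5538 0.0881 0.0844] ya 80.31 F [0.2 0.3 0.1] w 0.012 q [  1.  32.  92.   0.  56. -79.]
near [(-115, 93.3), (-112, 94.4), (-109, 94.0), (-106, 39.3), (-103, 40.7), (-100, 40.6), (-97, 39.2), (-94, 35.3), (-91, 34.8), (-88, 36.5), (-85, 38.4), (-82, 55.6), (-79, 58.5), (-76, 60.4), (-73, 62.3), (-70, 64.1), (-67, 65.6), (-64, 65.8), (-61, 64.9), (-58, 63.3), (-55, 58.3), (-52, 59.0), (-49, 61.0), (-46, 63.0), (-43, 64.6), (-40, 81.4), (-37, 85.0), (-34, 86.8), (-31, 89.0), (-28, 90.7), (-25, 92.0), (-22, 92.5), (-19, 91.5), (-16, 92.5), (-13, 93.2), (-10, 94.8), (-7, 96.8), (-4, 98.6), (-1, 101.9), (2, 102.3), (5, 110.4), (8, 113.1), (11, 115.4), (14, 117.1), (17, 118.8), (20, 118.2), (23, 111.4), (26, 110.5), (29, 106.9)]
mid [(-115, 93.4), (-112, 121.8), (-109, 135.5), (-106, 136.8), (-103, 137.9), (-100, 137.6), (-97, 138.3), (-94, 139.1), (-91, 139.8), (-88, 139.8), (-85, 139.0), (-82, 139.8), (-79, 139.3), (-76, 139.8), (-61, 41.5), (-58, 43.2), (-55, 42.6), (-52, 40.0), (-16, 92.7), (-13, 93.4), (-10, 94.8), (-7, 96.7), (-4, 98.5), (-1, 101.7), (2, 102.4), (5, 101.0), (23, 95.7), (26, 96.6), (29, 119.5)]
far [(-115, 94.2), (-112, 94.5), (-109, 94.3), (-97, 17.6), (-94, 18.6), (-91, 19.0), (-88, 32.7), (-85, 37.3), (-82, 53.6), (-79, 57.2), (-76, 59.1), (-73, 61.6), (-70, 62.9), (-67, 63.0), (-64, 62.7), (-61, 62.9), (-58, 62.7), (-55, 59.6), (-52, 58.2), (-49, 60.1), (-46, 61.9), (-43, 64.0), (-40, 80.2), (-37, 83.5), (-34, 85.6), (-31, 87.7), (-28, 89.3), (-25, 91.0), (-22, 91.9), (-19, 91.3), (-16, 91.3), (-13, 92.8), (-10, 93.7), (-7, 95.8), (-4, 97.9), (-1, 101.1), (2, 102.4), (5, 109.1), (8, 112.3), (11, 114.3), (14, 116.0), (17, 117.8), (20, 119.2), (23, 119.5), (26, 118.0), (29, 119.8)]
move [ 0.043  -0.0278  0.    ] yaw 0.03
```

View pics/w6.png

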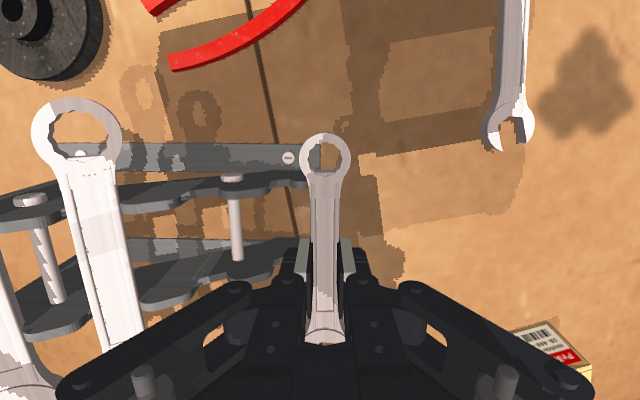

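Emit:
play_rows(
  motion=[
    {"hand":5,"dx":0.011,"dy":-0.0075,"dz":0,"yaw":0},
    {"hand":5,"dx":0.022,"dy":-0.0145,"dz":0,"yaw":0},
    {"hand":5,"dx":0.032,"dy":-0.021,"dz":0,"yaw":0},
    {"hand":5,"dx":0.038,"dy":-0.025,"dz":0,"yaw":0},
    {"hand":5,"dx":0.0415,"dy":-0.0273,"dz":0,"yaw":0},
    {"hand":5,"dx":0.0415,"dy":-0.0273,"dz":0,"yaw":0},
    {"hand":5,"dx":0.0415,"dy":-0.0273,"dz":0,"yaw":0},
  ],
)

```text
clock: 7.75
position: [0.5497, 0.0613, 0.0434]
tool_rot: [[0.0, 0.168, 0.986], [0.002, 0.986, -0.168], [-1.0, 0.002, -0.0]]
force: [0.6, -0.0, -0.8]
grip_width: 0.0114
```

```bash
python3 - <<'E'
from h import *
st();held()
E
```

```text
t 7.75 [0.5497 0.0613 0.0434] ya 80.34 F [ 0.6 -0.  -0.8] w 0.0114 q [ -2.  35.  96.   0.  50. -82.]
z-0.065 219 x med -0.0103  y lo -0.0070 hi 0.0064  min z -0.0631
z-0.055 555 x med -0.0105  y lo -0.0111 hi 0.0106  min z -0.0600
z-0.045 758 x med -0.0103  y lo -0.0103 hi 0.0098  min z -0.0500
z-0.035 732 x med -0.0091  y lo -0.0294 hi 0.0064  min z -0.0400
z-0.025 1025 x med -0.0096  y lo -0.0292 hi 0.0061  min z -0.0300
z-0.015 1078 x med -0.0095  y lo -0.0126 hi 0.0117  min z -0.0200
z-0.005 480 x med -0.0085  y lo -0.0298 hi 0.0053  min z -0.0100
z+0.005 445 x med -0.0085  y lo -0.0298 hi 0.0054  min z 0.0001
z+0.015 417 x med -0.0086  y lo -0.0296 hi 0.0056  min z 0.0100
z+0.025 440 x med -0.0089  y lo -0.0068 hi 0.0062  min z 0.0201
z+0.035 522 x med -0.0095  y lo -0.0087 hi 0.0081  min z 0.0300
z+0.045 541 x med -0.0106  y lo -0.0108 hi 0.0102  min z 0.0400
```

Emit:
play_rows(
  motion=[
    {"hand":5,"dx":0.0015,"dy":-0.001,"dz":0,"yaw":0},
    {"hand":5,"dx":0.0028,"dy":-0.0016,"dz":0,"yaw":0},
    {"hand":5,"dx":0.0028,"dy":-0.0016,"dz":0,"yaw":0},
  ],
)

```text
clock: 8.1
position: [0.5501, 0.0605, 0.041]
tool_rot: [[0.002, 0.168, 0.986], [0.003, 0.986, -0.168], [-1.0, 0.003, 0.002]]
force: [1.7, 5.3, -1.8]
grip_width: 0.0117
```

Emit:
play_rows(
  motion=[
    {"hand":5,"dx":0.0003,"dy":0.001,"dz":0,"yaw":0},
    {"hand":5,"dx":0.0005,"dy":0.001,"dz":0,"yaw":0},
    {"hand":20,"dx":0.0005,"dy":0.001,"dz":0,"yaw":0},
    {"hand":32,"dx":0,"dy":0.001,"dz":0,"yaw":0},
    {"hand":32,"dx":0,"dy":0.001,"dz":0,"yaw":0},
    {"hand":32,"dx":-0.015,"dy":0.006,"dz":0,"yaw":0},
    {"hand":32,"dx":-0.04,"dy":0.02,"dz":0,"yaw":0},
    {"hand":32,"dx":-0.07,"dy":0.05,"dz":0,"yaw":0},
    {"hand":32,"dx":-0.08,"dy":0.06,"dz":0,"yaw":0},
    {"hand":32,"dx":-0.08,"dy":0.06,"dz":0,"yaw":0},
  ],
)

```text
clock: 9.1
position: [0.561, 0.1205, 0.1226]
tool_rot: [[0.006, 0.166, 0.986], [0.003, 0.986, -0.166], [-1.0, 0.004, 0.005]]
force: [-0.2, 0.4, -0.2]
grip_width: 0.0272
```

```bash
python3 - <<'E'
from h import *
st();prof("pics/w7.png")
E
```

```text
t 9.1 [0.561  0.1205 0.1226] ya 80.46 F [-0.2  0.4 -0.2] w 0.0272 q [  4.  30.  88.   0.  61. -76.]
near [(-106, 38.7), (-103, 40.6), (-100, 40.5), (-97, 47.4), (-94, 46.7), (-91, 47.3), (-88, 47.3), (-85, 48.1), (-82, 56.4), (-79, 59.1), (-76, 61.1), (-73, 62.4), (-70, 64.3), (-67, 65.7), (-64, 65.8), (-61, 65.5), (-58, 62.5), (-55, 58.3), (-52, 59.5), (-49, 60.9), (-46, 62.8), (-43, 64.9), (-40, 82.1), (-37, 85.0), (-34, 87.3), (-31, 88.8), (-28, 90.7), (-25, 91.9), (-22, 92.3), (-19, 91.8), (-16, 92.5), (-13, 93.2), (-10, 95.0), (-7, 96.7), (-4, 98.9), (-1, 102.1), (2, 102.5), (5, 110.3), (8, 113.2), (11, 115.6), (14, 117.5), (17, 119.2), (20, 119.9), (23, 119.7), (26, 119.2), (29, 117.9)]
mid [(-97, 47.4), (-94, 47.1), (-91, 46.9), (-88, 46.9), (-85, 48.3), (-82, 47.6), (-61, 41.7), (-58, 43.1), (-55, 42.9), (-52, 41.1), (-16, 92.7), (-13, 93.6), (-10, 95.0), (-7, 96.8), (-4, 98.6), (-1, 101.9), (2, 102.4), (5, 101.0), (23, 94.3), (26, 96.9), (29, 120.3)]
far [(-106, 37.7), (-103, 39.6), (-100, 40.4), (-97, 45.9), (-94, 47.0), (-91, 47.0), (-88, 47.4), (-85, 47.8), (-82, 55.5), (-79, 57.9), (-76, 59.5), (-73, 61.5), (-70, 62.8), (-67, 64.9), (-64, 65.6), (-61, 65.0), (-58, 63.9), (-55, 57.7), (-52, 58.7), (-49, 60.2), (-46, 62.2), (-43, 63.9), (-40, 79.7), (-37, 83.6), (-34, 85.9), (-31, 87.8), (-28, 89.8), (-25, 91.3), (-22, 92.1), (-19, 91.8), (-16, 91.4), (-13, 92.7), (-10, 94.0), (-7, 95.8), (-4, 98.2), (-1, 101.0), (2, 102.2), (5, 108.8), (8, 112.1), (11, 114.5), (14, 116.4), (17, 118.2), (20, 119.4), (23, 119.6), (26, 118.6), (29, 120.2)]
```

View pics/w7.png

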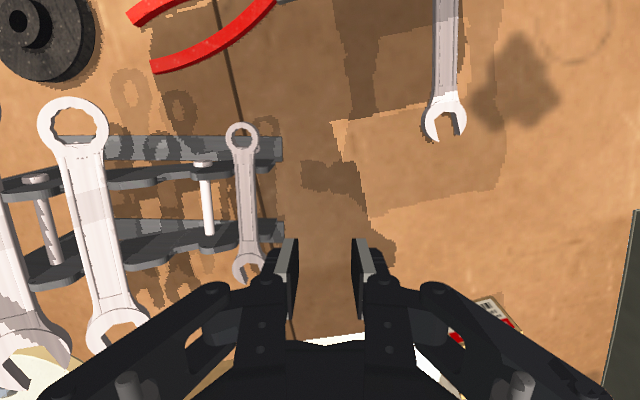

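```bash
python3 - <<'E'
from h import *
go([.5506,.0669,.056],80.3)
E
```

```text
move [ 0.0649 -0.0536 -0.0006] yaw 0.11
```

Emit:
play_rows(
  grip_force=40,
  motion=[
    {"hand":0,"dx":0.01,"dy":-0.02,"dz":0,"yaw":0},
    {"hand":0,"dx":0.03,"dy":-0.04,"dz":0,"yaw":0},
    {"hand":0,"dx":0.05,"dy":-0.0536,"dz":-0.0006,"yaw":0},
    {"hand":0,"dx":0.065,"dy":-0.0536,"dz":-0.0006,"yaw":0},
    {"hand":0,"dx":0.072,"dy":-0.0536,"dz":-0.0006,"yaw":0},
    {"hand":0,"dx":0.076,"dy":-0.0536,"dz":-0.0006,"yaw":0},
    {"hand":0,"dx":0.078,"dy":-0.0536,"dz":-0.0006,"yaw":0},
    {"hand":0,"dx":0.078,"dy":-0.0536,"dz":-0.0006,"yaw":0},
  ],
)

```text
clock: 9.95
position: [0.5488, 0.0655, 0.0455]
tool_rot: [[-0.0, 0.166, 0.986], [0.0, 0.986, -0.166], [-1.0, 0.0, -0.0]]
force: [-13.9, -4.8, 31.8]
grip_width: -0.0001
```

```bash
python3 - <<'E'
from h import *
st();prof("pics/w8.png")
E
```

```text
t 9.95 [0.5488 0.0655 0.0455] ya 80.45 F [-13.9  -4.8  31.8] w -0.0001 q [ -1.  35.  96.   0.  50. -82.]
near [(-106, 38.8), (-103, 40.4), (-100, 40.7), (-97, 46.4), (-94, 45.7), (-91, 45.8), (-88, 46.1), (-85, 47.1), (-82, 55.9), (-79, 58.5), (-76, 60.3), (-73, 62.2), (-70, 64.2), (-67, 65.4), (-64, 65.7), (-61, 65.2), (-58, 63.3), (-55, 59.0), (-52, 59.0), (-49, 61.1), (-46, 62.7), (-43, 64.4), (-40, 81.7), (-37, 84.6), (-34, 86.9), (-31, 88.4), (-28, 90.6), (-25, 92.0), (-22, 92.3), (-19, 91.6), (-16, 92.4), (-13, 93.2), (-10, 94.8), (-7, 96.7), (-4, 98.7), (-1, 101.9), (2, 102.3), (5, 110.7), (8, 111.4), (11, 106.7), (14, 103.8), (17, 101.4), (20, 98.6), (23, 96.2), (26, 86.4), (29, 82.6)]
mid [(-115, 133.2), (-112, 98.0), (-109, 103.3), (-106, 101.9), (-103, 102.3), (-100, 136.0), (-97, 135.3), (-94, 135.8), (-91, 135.1), (-88, 136.1), (-85, 102.1), (-82, 101.9), (-79, 103.0), (-76, 98.9), (-73, 133.6), (-70, 137.0), (-67, 136.8), (-64, 112.9), (-61, 116.7), (-58, 121.1), (-55, 130.9), (-52, 133.4), (-49, 133.2), (-46, 135.4), (-43, 138.2), (-40, 139.1), (-37, 139.4), (-34, 137.8), (-31, 135.4), (-16, 92.6), (-13, 93.3), (-10, 94.8), (-7, 96.6), (-4, 98.5), (-1, 101.8), (2, 102.4), (5, 101.0), (23, 95.0), (26, 96.2), (29, 97.0)]
far [(-73, 19.7), (-70, 28.5), (-67, 31.6), (-64, 32.9), (-61, 33.2), (-58, 28.4), (-49, 26.8), (-46, 28.6), (-43, 30.8), (-40, 34.7), (-37, 37.4), (-34, 41.1), (-31, 45.2), (-28, 49.0), (-25, 52.7), (-22, 56.3), (-19, 60.1), (-16, 63.3), (-13, 67.4), (-10, 72.0), (-7, 74.3), (-4, 72.4), (-1, 68.3), (2, 65.0), (5, 108.9), (8, 110.8), (11, 111.1), (14, 111.7), (17, 111.3), (20, 111.7), (23, 112.0), (26, 112.1), (29, 110.5)]
```

Emit:
play_rows(
  motion=[
    {"hand":0,"dx":-0.012,"dy":0,"dz":0.001,"yaw":0},
    {"hand":0,"dx":-0.012,"dy":0.01,"dz":0.001,"yaw":0},
    {"hand":0,"dx":-0.01,"dy":0.02,"dz":0.001,"yaw":0},
    {"hand":0,"dx":0.007,"dy":0.02,"dz":0.001,"yaw":0},
    {"hand":0,"dx":0.007,"dy":0.02,"dz":0.001,"yaw":0},
    {"hand":0,"dx":0.007,"dy":0.017,"dz":0.001,"yaw":0},
    {"hand":0,"dx":0.007,"dy":0.015,"dz":0.001,"yaw":0},
  ],
)

```text
clock: 10.7
position: [0.5522, 0.0801, 0.0384]
tool_rot: [[-0.001, 0.166, 0.986], [0.0, 0.986, -0.166], [-1.0, 0.0, -0.001]]
force: [-0.6, 1.6, 1.0]
grip_width: -0.0001
```

```bash
cat >> h.py <<'E'
def short():
    "tool X in rack coords and the spanner-1/2 tops on the near plate"
    s=observe();d=s["position"][:2]-OO;print("TCP X %.1f Y %.1f z %.1f mm"%(d@EX*1e3,d@EY*1e3,s["position"][2]*1e3),"F",s["force"].round(1))
    c=capture("wrist");P=cloud(c).reshape(-1,3);X=(P[:,:2]-OO)@EX*1e3;Y=(P[:,:2]-OO)@EY*1e3
    for n,b0,b1 in(("ringside",-55,-29),("near",-38,-29),("farplate",19,27)):
        b=(Y>b0)&(Y<b1)&(P[:,2]>.012)&(P[:,2]<.12)
        print(n,[(x,round(float(np.median(P[q,2]))*1000,1)) for x in range(-108,-24,2) for q in [b&(X>=x-1)&(X<x+1)] if q.sum()>3])
E
python3 - <<'E'
from h import *
short()
E
```

```text
TCP X -109.3 Y -6.1 z 38.4 mm F [-0.6  1.6  1. ]
ringside [(-106, 35.2), (-104, 36.4), (-102, 39.2), (-100, 40.2), (-98, 45.8), (-96, 46.7), (-94, 46.3), (-92, 46.5), (-90, 46.7), (-88, 46.7), (-86, 47.1), (-84, 47.7), (-82, 49.4), (-80, 49.9), (-78, 53.3), (-76, 50.6), (-74, 50.3), (-72, 54.6), (-70, 52.7), (-68, 54.8), (-66, 55.5), (-64, 47.7), (-62, 48.1), (-60, 49.2), (-58, 48.1), (-56, 45.5), (-54, 51.9), (-52, 55.5), (-50, 58.7), (-48, 59.1), (-46, 59.3), (-44, 59.3), (-42, 61.0), (-40, 73.8), (-38, 69.8), (-36, 74.6), (-34, 78.9), (-32, 77.3), (-30, 79.3), (-28, 81.5), (-26, 81.0)]
near [(-106, 35.2), (-104, 36.4), (-102, 37.0), (-100, 37.3), (-98, 38.3), (-96, 46.5), (-94, 45.9), (-92, 46.0), (-90, 46.1), (-88, 46.3), (-86, 46.9), (-84, 47.4), (-82, 52.3), (-80, 54.3), (-78, 53.3), (-76, 50.6), (-74, 50.3), (-72, 54.6), (-70, 52.7), (-68, 54.8), (-66, 55.5), (-64, 51.6), (-62, 52.6), (-60, 55.3), (-58, 53.9), (-56, 52.1), (-54, 56.0), (-52, 57.2), (-50, 58.7), (-48, 59.1), (-46, 59.3), (-44, 59.3), (-42, 61.0), (-40, 73.8), (-38, 69.8), (-36, 74.6), (-34, 78.9), (-32, 77.3), (-30, 79.3), (-28, 81.5), (-26, 81.0)]
farplate [(-78, 25.8), (-76, 21.2), (-74, 19.6), (-72, 16.3), (-70, 17.2), (-68, 18.0), (-66, 62.3), (-64, 64.7), (-62, 65.1), (-60, 23.0), (-58, 22.8), (-56, 21.0), (-50, 33.0), (-48, 34.7), (-46, 33.4), (-44, 35.3), (-42, 37.1), (-40, 38.3), (-38, 42.4), (-36, 42.6), (-34, 45.3), (-32, 47.4), (-30, 49.8), (-28, 51.5), (-26, 54.3)]
```

Emit:
play_rows(
  motion=[
    {"hand":0,"dx":0.003,"dy":-0.001,"dz":0,"yaw":0},
    {"hand":0,"dx":0.003,"dy":-0.003,"dz":0,"yaw":0},
    {"hand":0,"dx":0.003,"dy":-0.005,"dz":0,"yaw":0},
    {"hand":0,"dx":0.003,"dy":-0.005,"dz":0,"yaw":0},
  ],
)

```text
clock: 11.15
position: [0.5517, 0.0753, 0.0361]
tool_rot: [[0.001, 0.167, 0.986], [0.001, 0.986, -0.167], [-1.0, 0.001, 0.0]]
force: [-0.6, 3.5, 2.1]
grip_width: 0.0
```

```bash
python3 - <<'E'
from h import *
short()
E
```

```text
TCP X -104.4 Y -5.8 z 36.1 mm F [-0.6  3.5  2.1]
ringside [(-106, 35.2), (-104, 36.1), (-102, 38.9), (-100, 39.6), (-98, 39.9), (-96, 41.1), (-94, 41.8), (-92, 43.3), (-90, 44.5), (-88, 46.4), (-86, 47.8), (-84, 46.2), (-82, 47.2), (-80, 49.2), (-78, 48.4), (-76, 50.9), (-74, 51.3), (-72, 53.3), (-70, 53.3), (-68, 54.9), (-66, 54.7), (-64, 49.3), (-62, 46.8), (-60, 49.9), (-58, 47.1), (-56, 46.1), (-54, 50.2), (-52, 56.4), (-50, 58.1), (-48, 58.5), (-46, 59.5), (-44, 57.9), (-42, 61.9), (-40, 72.4), (-38, 70.7), (-36, 75.0), (-34, 78.2), (-32, 76.6), (-30, 79.6), (-28, 82.3), (-26, 82.0)]
near [(-106, 35.2), (-104, 36.1), (-102, 36.2), (-100, 36.4), (-98, 38.0), (-96, 41.0), (-94, 41.3), (-92, 42.7), (-90, 43.9), (-88, 45.6), (-86, 47.1), (-84, 44.6), (-82, 50.7), (-80, 55.2), (-78, 51.9), (-76, 50.9), (-74, 51.3), (-72, 53.3), (-70, 53.3), (-68, 54.9), (-66, 54.7), (-64, 51.4), (-62, 52.0), (-60, 55.7), (-58, 53.0), (-56, 51.0), (-54, 56.0), (-52, 57.4), (-50, 58.1), (-48, 58.5), (-46, 59.5), (-44, 57.9), (-42, 61.9), (-40, 72.4), (-38, 70.7), (-36, 75.0), (-34, 78.2), (-32, 76.6), (-30, 79.6), (-28, 82.3), (-26, 82.0)]
farplate [(-78, 23.0), (-76, 19.6), (-74, 20.5), (-72, 20.2), (-70, 18.8), (-68, 16.6), (-66, 17.1), (-64, 17.1), (-62, 61.7), (-60, 62.6), (-58, 62.8), (-56, 20.4), (-48, 27.9), (-46, 29.0), (-44, 31.2), (-42, 33.0), (-40, 33.3), (-38, 36.8), (-36, 38.7), (-34, 39.9), (-32, 42.6), (-30, 44.4), (-28, 46.2), (-26, 49.5)]
```

```bash
python3 - <<'E'
from h import *
go([.4505,.2343,.04],84.3)
E
```

```text
move [-0.0038  0.14   -0.1263] yaw -3.89
```

Emit:
play_rows(
  motion=[
    {"hand":0,"dx":-0.01,"dy":0.004,"dz":0,"yaw":0},
    {"hand":0,"dx":-0.04,"dy":0.01,"dz":-0.005,"yaw":0},
    {"hand":60,"dx":-0.06,"dy":0.03,"dz":-0.025,"yaw":-1},
    {"hand":60,"dx":-0.06,"dy":0.06,"dz":-0.055,"yaw":-2.5},
    {"hand":60,"dx":-0.06,"dy":0.09,"dz":-0.085,"yaw":-3.9},
    {"hand":60,"dx":-0.06,"dy":0.12,"dz":-0.11,"yaw":-3.9},
    {"hand":60,"dx":-0.045,"dy":0.14,"dz":-0.1263,"yaw":-3.9},
    {"hand":60,"dx":-0.02,"dy":0.14,"dz":-0.1263,"yaw":-3.9},
    {"hand":60,"dx":-0.0038,"dy":0.14,"dz":-0.1263,"yaw":-3.9},
    {"hand":60,"dx":-0.0038,"dy":0.14,"dz":-0.1263,"yaw":-3.9},
  ],
)

```text
clock: 12.2
position: [0.4492, 0.2341, 0.0387]
tool_rot: [[-0.003, 0.098, 0.995], [-0.001, 0.995, -0.098], [-1.0, -0.001, -0.003]]
force: [0.2, -0.2, -0.2]
grip_width: 0.0513
```

```bash
cat >> h.py <<'E'
def table():
    s=observe();c=capture("wrist");W=cloud(c);L=(W-s["position"])@s["tool_rot"];g=c["image"].astype(int).min(-1)
    m=(g>100)&(abs(L[...,1])<.022)&(W[...,2]>.005)&(W[...,2]<.02)&(abs(L[...,2])<.1);P=L[m]
    for a in np.arange(-.10,.06,.01):
        q=P[(P[:,2]>=a)&(P[:,2]<a+.01)]
        if len(q)>8: print("z%+.3f"%(a+.005),len(q),"y lo %.4f hi %.4f mid %.4f minz %.4f"%(*np.percentile(q[:,1],[2,98]),np.percentile(q[:,1],[2,98]).mean(),q[:,2].min()))
E
python3 - <<'E'
from h import *
st();table();go([.4505,.2343,.0008],84.3)
E
```

```text
t 12.2 [0.4492 0.2341 0.0387] ya 84.36 F [ 0.2 -0.2 -0.2] w 0.0513 q [ 19.  32. 103.   0.  45. -66.]
z-0.075 271 y lo -0.0080 hi 0.0101 mid 0.0011 minz -0.0750
z-0.065 399 y lo -0.0127 hi 0.0149 mid 0.0011 minz -0.0697
z-0.055 494 y lo -0.0124 hi 0.0145 mid 0.0011 minz -0.0600
z-0.045 579 y lo -0.0080 hi 0.0105 mid 0.0012 minz -0.0500
z-0.035 502 y lo -0.0076 hi 0.0098 mid 0.0011 minz -0.0400
z-0.025 494 y lo -0.0071 hi 0.0100 mid 0.0014 minz -0.0300
z-0.015 469 y lo -0.0072 hi 0.0102 mid 0.0015 minz -0.0200
z-0.005 441 y lo -0.0073 hi 0.0098 mid 0.0012 minz -0.0100
z+0.005 409 y lo -0.0068 hi 0.0099 mid 0.0015 minz 0.0001
z+0.015 400 y lo -0.0069 hi 0.0100 mid 0.0015 minz 0.0100
z+0.025 389 y lo -0.0070 hi 0.0102 mid 0.0016 minz 0.0202
z+0.035 389 y lo -0.0071 hi 0.0104 mid 0.0016 minz 0.0300
z+0.045 418 y lo -0.0079 hi 0.0117 mid 0.0019 minz 0.0400
z+0.055 543 y lo -0.0127 hi 0.0165 mid 0.0019 minz 0.0500
move [0.039  0.0002 0.0004] yaw 0.03
```

Emit:
play_rows(
  grip_force=70,
  motion=[
    {"hand":60,"dx":0.015,"dy":0.0015,"dz":0.002,"yaw":0},
    {"hand":50,"dx":0.03,"dy":0.0015,"dz":0.002,"yaw":0},
    {"hand":40,"dx":0.038,"dy":0.0015,"dz":0.002,"yaw":0},
    {"hand":40,"dx":0.038,"dy":0.0015,"dz":0.002,"yaw":0},
    {"hand":20,"dx":0.038,"dy":0.0015,"dz":0.002,"yaw":0},
    {"hand":5,"dx":0.038,"dy":0.0015,"dz":0.002,"yaw":0},
    {"hand":5,"dx":0.038,"dy":0.0015,"dz":0.002,"yaw":0},
    {"hand":5,"dx":0.038,"dy":0.0015,"dz":0.002,"yaw":0},
    {"hand":5,"dx":0.02,"dy":0.0015,"dz":0.002,"yaw":0},
    {"hand":5,"dx":-0.01,"dy":0.0015,"dz":0.002,"yaw":0},
    {"hand":5,"dx":-0.05,"dy":0.0015,"dz":0.002,"yaw":0},
    {"hand":5,"dx":-0.09,"dy":0.0015,"dz":0.002,"yaw":0},
    {"hand":5,"dx":-0.09,"dy":0.0015,"dz":0.002,"yaw":0},
  ],
)

```text
clock: 13.55
position: [0.4553, 0.2366, 0.1352]
tool_rot: [[0.009, 0.099, 0.995], [0.004, 0.995, -0.099], [-1.0, 0.004, 0.009]]
force: [0.3, 0.2, -2.6]
grip_width: 0.0157
```

```bash
python3 - <<'E'
from h import *
st();held()
f=lambda X,z:[*(OO+X/1e3*EX-.0055*EY),z]
go(f(-75,.110),80.3);go(f(-51,.070),80.3)
E
```

```text
t 13.55 [0.4553 0.2366 0.1352] ya 84.34 F [ 0.3  0.2 -2.6] w 0.0157 q [ 19.  24.  98.   0.  58. -65.]
z-0.075 745 x med -0.0084  y lo -0.0121 hi 0.0111  min z -0.0783
z-0.065 593 x med -0.0084  y lo -0.0146 hi 0.0135  min z -0.0700
z-0.055 965 x med -0.0083  y lo -0.0128 hi 0.0118  min z -0.0600
z-0.045 830 x med -0.0072  y lo -0.0092 hi 0.0083  min z -0.0500
z-0.035 779 x med -0.0067  y lo -0.0089 hi 0.0083  min z -0.0400
z-0.025 738 x med -0.0066  y lo -0.0090 hi 0.0081  min z -0.0300
z-0.015 1188 x med -0.0074  y lo -0.0140 hi 0.0136  min z -0.0199
z-0.005 552 x med -0.0065  y lo -0.0075 hi 0.0074  min z -0.0100
z+0.005 523 x med -0.0063  y lo -0.0076 hi 0.0071  min z 0.0000
z+0.015 521 x med -0.0064  y lo -0.0081 hi 0.0073  min z 0.0101
z+0.025 548 x med -0.0065  y lo -0.0089 hi 0.0084  min z 0.0200
z+0.035 532 x med -0.0069  y lo -0.0087 hi 0.0086  min z 0.0300
z+0.045 627 x med -0.0074  y lo -0.0110 hi 0.0105  min z 0.0400
z+0.055 59 x med -0.0080  y lo -0.0137 hi 0.0071  min z 0.0500
move [ 0.0225 -0.1797  0.1114] yaw 4.04
move [ 0.0625 -0.2038  0.1095] yaw 4.04
```

Emit:
play_rows(
  motion=[
    {"hand":5,"dx":0,"dy":-0.03,"dz":0.02,"yaw":1},
    {"hand":5,"dx":0,"dy":-0.065,"dz":0.04,"yaw":3},
    {"hand":5,"dx":0,"dy":-0.1,"dz":0.06,"yaw":4.1},
    {"hand":5,"dx":0,"dy":-0.135,"dz":0.08,"yaw":4.1},
    {"hand":5,"dx":0.005,"dy":-0.165,"dz":0.1,"yaw":4.1},
    {"hand":5,"dx":0.018,"dy":-0.18,"dz":0.112,"yaw":4.1},
    {"hand":5,"dx":0.03,"dy":-0.183,"dz":0.1125,"yaw":4.1},
    {"hand":5,"dx":0.03,"dy":-0.183,"dz":0.1125,"yaw":4.1},
    {"hand":5,"dx":0.03,"dy":-0.183,"dz":0.1125,"yaw":4.1},
  ],
)

```text
clock: 14.5
position: [0.5466, 0.0438, 0.1016]
tool_rot: [[0.002, 0.169, 0.986], [0.003, 0.986, -0.169], [-1.0, 0.003, 0.002]]
force: [0.0, 0.5, -1.7]
grip_width: 0.0155
```

```bash
python3 - <<'E'
from h import *
st();short()
f=lambda X,z:[*(OO+X/1e3*EX-.0055*EY+.0013*EY),z]
go(f(-50.4,.0685),80.3)
E
```

```text
t 14.5 [0.5466 0.0438 0.1016] ya 80.27 F [ 0.   0.5 -1.7] w 0.0155 q [ -4.  30.  94.   0.  57. -84.]
TCP X -72.5 Y -5.5 z 101.6 mm F [ 0.   0.5 -1.7]
ringside [(-106, 35.2), (-104, 37.6), (-102, 39.5), (-100, 40.1), (-98, 40.2), (-96, 41.0), (-94, 41.4), (-92, 43.2), (-90, 44.9), (-88, 46.5), (-86, 46.7), (-82, 108.3), (-80, 108.8), (-78, 108.7), (-76, 108.0), (-74, 108.1), (-72, 108.1), (-70, 108.0), (-68, 107.9), (-66, 108.6), (-64, 108.8), (-62, 109.0), (-60, 64.0), (-58, 55.4), (-56, 49.6), (-54, 49.8), (-52, 55.7), (-50, 57.8), (-48, 58.3), (-46, 58.1), (-44, 57.9), (-42, 62.6), (-40, 66.6), (-38, 75.6), (-36, 75.3), (-34, 78.2), (-32, 79.5), (-30, 79.4), (-28, 81.9), (-26, 80.6)]
near [(-106, 35.2), (-104, 37.6), (-102, 39.3), (-100, 39.5), (-98, 39.6), (-96, 40.9), (-94, 41.1), (-92, 42.6), (-90, 43.5), (-88, 45.4), (-86, 46.5), (-82, 107.6), (-80, 108.9), (-78, 108.4), (-76, 107.7), (-74, 107.7), (-72, 107.9), (-70, 107.9), (-68, 107.8), (-66, 108.6), (-64, 108.8), (-60, 64.0), (-58, 61.2), (-56, 55.5), (-54, 55.9), (-52, 57.5), (-50, 57.8), (-48, 58.3), (-46, 58.1), (-44, 57.9), (-42, 62.6), (-40, 66.6), (-38, 75.6), (-36, 75.3), (-34, 78.2), (-32, 79.5), (-30, 79.4), (-28, 81.9), (-26, 80.6)]
farplate [(-106, 26.5), (-104, 26.7), (-102, 25.7), (-100, 28.4), (-98, 32.3), (-80, 109.1), (-78, 108.8), (-76, 107.7), (-74, 108.0), (-72, 107.8), (-70, 107.7), (-68, 107.8), (-66, 108.9), (-64, 108.9), (-50, 30.6), (-48, 29.4), (-46, 32.1), (-44, 31.5), (-42, 36.4), (-40, 49.1), (-38, 60.1), (-36, 64.6), (-34, 68.3), (-32, 68.5), (-30, 70.8), (-28, 70.7), (-26, 70.3)]
move [ 0.0337 -0.0224  0.0007] yaw 0.0
```

Emit:
play_rows(
  motion=[
    {"hand":5,"dx":0.009,"dy":-0.006,"dz":0,"yaw":0},
    {"hand":5,"dx":0.018,"dy":-0.012,"dz":0,"yaw":0},
    {"hand":5,"dx":0.025,"dy":-0.0168,"dz":0,"yaw":0},
    {"hand":5,"dx":0.031,"dy":-0.0207,"dz":0,"yaw":0},
    {"hand":5,"dx":0.0335,"dy":-0.0224,"dz":0,"yaw":0},
    {"hand":5,"dx":0.0335,"dy":-0.0224,"dz":0,"yaw":0},
    {"hand":5,"dx":0.0335,"dy":-0.0224,"dz":0,"yaw":0},
  ],
)

```text
clock: 15.25
position: [0.5437, 0.0219, 0.0689]
tool_rot: [[0.004, 0.169, 0.986], [0.002, 0.986, -0.169], [-1.0, 0.003, 0.004]]
force: [-0.6, -0.7, -1.5]
grip_width: 0.0154
```

Emit:
play_rows(
  motion=[
    {"hand":5,"dx":0.001,"dy":-0.0006,"dz":0,"yaw":0},
    {"hand":5,"dx":0.002,"dy":-0.0015,"dz":0,"yaw":0},
    {"hand":5,"dx":0.002,"dy":-0.0015,"dz":0,"yaw":0},
  ],
)

```text
clock: 15.55
position: [0.5437, 0.0206, 0.0671]
tool_rot: [[0.005, 0.169, 0.986], [0.003, 0.986, -0.169], [-1.0, 0.003, 0.004]]
force: [1.3, 1.5, -0.4]
grip_width: 0.0153
```

Emit:
play_rows(
  motion=[
    {"hand":5,"dx":0.001,"dy":-0.0008,"dz":0,"yaw":0},
    {"hand":5,"dx":0.0015,"dy":-0.001,"dz":0,"yaw":0},
    {"hand":5,"dx":0.0015,"dy":-0.001,"dz":0,"yaw":0},
  ],
)

```text
clock: 15.85
position: [0.5439, 0.0202, 0.0665]
tool_rot: [[0.006, 0.169, 0.986], [0.003, 0.986, -0.169], [-1.0, 0.004, 0.005]]
force: [-1.4, 2.9, 5.4]
grip_width: 0.0154
```

Touching the floor and the upslope side, so I'll release.

Emit:
play_rows(
  motion=[
    {"hand":15,"dx":0,"dy":0,"dz":0,"yaw":0},
    {"hand":30,"dx":0,"dy":0,"dz":0,"yaw":0},
    {"hand":32,"dx":0,"dy":0,"dz":0,"yaw":0},
    {"hand":32,"dx":-0.008,"dy":0.003,"dz":0,"yaw":0},
    {"hand":32,"dx":-0.025,"dy":0.012,"dz":0,"yaw":0},
    {"hand":32,"dx":-0.04,"dy":0.025,"dz":0,"yaw":0},
    {"hand":32,"dx":-0.06,"dy":0.05,"dz":0,"yaw":0},
    {"hand":32,"dx":-0.08,"dy":0.08,"dz":0,"yaw":0},
    {"hand":32,"dx":-0.08,"dy":0.08,"dz":0,"yaw":0},
    {"hand":32,"dx":-0.08,"dy":0.08,"dz":0,"yaw":0},
  ],
)

```text
clock: 16.85
position: [0.5569, 0.0991, 0.1473]
tool_rot: [[0.007, 0.167, 0.986], [0.003, 0.986, -0.167], [-1.0, 0.004, 0.006]]
force: [-0.3, -0.0, -1.1]
grip_width: 0.0272
```

```bash
python3 - <<'E'
from h import *
short()
E
```

```text
TCP X -128.8 Y -4.7 z 147.3 mm F [-0.3 -0.  -1.1]
ringside [(-106, 35.5), (-104, 38.9), (-102, 39.5), (-100, 40.1), (-98, 39.9), (-96, 40.8), (-94, 41.8), (-92, 43.2), (-90, 44.4), (-88, 46.4), (-86, 47.4), (-84, 45.9), (-82, 46.7), (-80, 48.0), (-78, 50.1), (-76, 54.8), (-74, 55.7), (-72, 56.8), (-70, 60.5), (-68, 59.4), (-66, 58.1), (-64, 49.4), (-62, 49.6), (-60, 68.7), (-58, 70.1), (-56, 70.3), (-54, 70.4), (-52, 71.0), (-50, 71.7), (-48, 72.1), (-46, 72.6), (-44, 73.9), (-42, 74.0), (-40, 79.4), (-38, 79.1), (-36, 84.5), (-34, 85.2), (-32, 85.6), (-30, 86.3), (-28, 84.0), (-26, 86.5)]
near [(-106, 35.5), (-104, 38.9), (-102, 39.4), (-100, 39.2), (-98, 39.3), (-96, 40.7), (-94, 41.6), (-92, 42.5), (-90, 43.9), (-88, 45.4), (-86, 46.7), (-84, 44.1), (-82, 51.5), (-80, 56.2), (-78, 56.3), (-76, 54.8), (-74, 55.7), (-72, 56.8), (-70, 60.5), (-68, 59.4), (-66, 58.1), (-64, 49.9), (-62, 52.9), (-60, 64.1), (-58, 69.5), (-56, 69.8), (-54, 70.3), (-52, 70.6), (-50, 71.5), (-48, 71.8), (-46, 72.4), (-44, 73.8), (-42, 74.1), (-40, 79.4), (-38, 79.1), (-36, 84.5), (-34, 85.2), (-32, 85.6), (-30, 86.3), (-28, 84.0), (-26, 86.5)]
farplate [(-106, 33.4), (-104, 31.9), (-102, 32.9), (-100, 36.3), (-98, 34.4), (-96, 37.0), (-94, 41.6), (-92, 42.3), (-90, 43.7), (-88, 44.6), (-86, 46.8), (-84, 45.4), (-82, 44.1), (-80, 49.3), (-78, 47.3), (-76, 47.5), (-74, 45.6), (-72, 46.7), (-70, 49.1), (-68, 51.2), (-66, 50.9), (-64, 51.3), (-62, 51.0), (-60, 49.7), (-58, 62.3), (-56, 59.1), (-54, 69.5), (-52, 70.0), (-50, 70.7), (-48, 71.4), (-46, 71.7), (-44, 73.4), (-42, 73.8), (-40, 78.2), (-38, 78.4), (-36, 78.7), (-34, 82.2), (-32, 78.8), (-30, 77.4), (-28, 74.3), (-26, 76.0)]
```

```bash
python3 - <<'E'
from h import *
f=lambda X,z:[*(OO+X/1e3*EX-.0055*EY),z]
go(f(-77,.09),80.3);go(f(-75,.061),80.3);go(f(-66,.061),80.3)
E
```

```text
move [ 0.0564 -0.0513 -0.0007] yaw 0.0
move [ 0.0853 -0.0534 -0.0009] yaw 0.0
move [ 0.0853 -0.0624 -0.0009] yaw 0.0
```

Emit:
play_rows(
  grip_force=40,
  motion=[
    {"hand":0,"dx":0.02,"dy":-0.025,"dz":0,"yaw":0},
    {"hand":0,"dx":0.05,"dy":-0.051,"dz":-0.001,"yaw":0},
    {"hand":0,"dx":0.07,"dy":-0.053,"dz":-0.001,"yaw":0},
    {"hand":0,"dx":0.0853,"dy":-0.0534,"dz":-0.001,"yaw":0},
    {"hand":0,"dx":0.0853,"dy":-0.056,"dz":-0.001,"yaw":0},
    {"hand":0,"dx":0.0853,"dy":-0.059,"dz":-0.001,"yaw":0},
    {"hand":0,"dx":0.0853,"dy":-0.062,"dz":-0.001,"yaw":0},
    {"hand":0,"dx":0.0853,"dy":-0.062,"dz":-0.001,"yaw":0},
  ],
)

```text
clock: 17.7
position: [0.5459, 0.0373, 0.0618]
tool_rot: [[0.007, 0.169, 0.986], [0.003, 0.986, -0.169], [-1.0, 0.004, 0.006]]
force: [0.5, 0.1, -0.8]
grip_width: 0.0
```

```bash
python3 - <<'E'
from h import *
short()
E
```

```text
TCP X -66.0 Y -5.1 z 61.8 mm F [ 0.5  0.1 -0.8]
ringside [(-106, 31.6), (-104, 36.6), (-102, 39.3), (-100, 39.9), (-98, 40.3), (-96, 41.0), (-94, 41.7), (-92, 43.2), (-90, 44.7), (-88, 46.6), (-86, 47.4), (-84, 45.1), (-82, 43.4), (-80, 44.4), (-78, 44.5), (-76, 49.1), (-74, 51.1), (-72, 52.6), (-70, 52.7), (-68, 53.4), (-66, 56.7), (-64, 56.9), (-62, 54.6), (-60, 59.7), (-58, 65.1), (-56, 65.9), (-54, 66.7), (-52, 68.0), (-50, 69.3), (-48, 70.4), (-46, 72.7), (-44, 73.3), (-42, 70.9), (-40, 69.7), (-38, 80.4), (-36, 80.4), (-34, 76.0), (-32, 75.9), (-30, 78.5), (-28, 79.2), (-26, 81.4)]
near [(-106, 31.6), (-104, 36.3), (-102, 39.7), (-100, 39.3), (-98, 39.8), (-96, 41.0), (-94, 41.6), (-92, 42.6), (-90, 43.7), (-88, 46.1), (-86, 46.3), (-84, 43.8), (-82, 42.5), (-80, 49.1), (-78, 50.2), (-76, 49.1), (-74, 51.1), (-72, 52.6), (-70, 52.7), (-68, 53.4), (-66, 56.7), (-64, 57.8), (-62, 58.6), (-60, 60.3), (-58, 65.1), (-56, 65.7), (-54, 66.3), (-52, 67.6), (-50, 68.9), (-48, 70.1), (-46, 72.4), (-44, 73.3), (-42, 71.0), (-40, 76.7), (-38, 80.4), (-36, 80.4), (-34, 76.0), (-32, 75.9), (-30, 78.5), (-28, 79.2), (-26, 81.4)]
farplate [(-106, 27.5), (-104, 30.5), (-102, 32.2), (-100, 38.2), (-98, 39.1), (-96, 40.9), (-94, 41.2), (-92, 42.3), (-90, 43.3), (-88, 44.2), (-36, 52.1), (-34, 48.5), (-32, 43.3), (-30, 41.8), (-28, 41.5), (-26, 42.0)]
```

Emit:
play_rows(
  motion=[
    {"hand":0,"dx":-0.005,"dy":0.006,"dz":0,"yaw":0},
    {"hand":0,"dx":-0.03,"dy":0.01,"dz":0,"yaw":0},
    {"hand":0,"dx":-0.075,"dy":0.01,"dz":0,"yaw":0},
    {"hand":0,"dx":-0.12,"dy":0.01,"dz":0,"yaw":0},
    {"hand":0,"dx":-0.165,"dy":0.01,"dz":0,"yaw":0},
    {"hand":0,"dx":-0.21,"dy":0.01,"dz":0,"yaw":0},
    {"hand":0,"dx":-0.255,"dy":0.01,"dz":0,"yaw":0},
    {"hand":0,"dx":-0.3,"dy":0.01,"dz":0,"yaw":0},
    {"hand":0,"dx":-0.345,"dy":0.01,"dz":0,"yaw":0},
    {"hand":0,"dx":-0.378,"dy":0.01,"dz":0,"yaw":0},
    {"hand":0,"dx":-0.378,"dy":-0.01,"dz":0,"yaw":0},
    {"hand":0,"dx":-0.378,"dy":-0.05,"dz":0,"yaw":0},
    {"hand":0,"dx":-0.378,"dy":-0.09,"dz":0,"yaw":0},
    {"hand":0,"dx":-0.378,"dy":-0.125,"dz":0,"yaw":0},
    {"hand":0,"dx":-0.378,"dy":-0.145,"dz":0,"yaw":0},
    {"hand":0,"dx":-0.378,"dy":-0.145,"dz":0,"yaw":0},
  ],
)

```text
clock: 19.35
position: [0.5183, -0.1082, 0.4397]
tool_rot: [[0.007, 0.172, 0.985], [0.002, 0.985, -0.172], [-1.0, 0.003, 0.007]]
force: [0.9, 1.1, 0.8]
grip_width: 0.0001
```

```bash
python3 - <<'E'
from h import *
st()
c=capture("wrist");P=cloud(c).reshape(-1,3);X=(P[:,:2]-OO)@EX*1e3;Y=(P[:,:2]-OO)@EY*1e3
h=(abs(Y+5)<30)&(P[:,2]>.31)&(P[:,2]<.365)&(X>-20)&(X<70);print("handle wrist",h.sum(),np.median(X[h]),Y[h].min(),Y[h].max(),np.percentile(P[h,2],95))
for a in range(-60,-20,5):
    q=(Y>a)&(Y<a+5)&(abs(X+10)<0);
for x in(-91,-51,-2,43):
    q=(abs(X-x)<20)&(P[:,2]>.02)&(P[:,2]<.16)&(P[:,2]>.03);print(x,"Y range bright", np.percentile(Y[q&(c["image"].reshape(-1,3).min(-1)>110)],[1,99]).round(1))
f=lambda X,z:[*(OO+X/1e3*EX-.0055*EY),z]
go(f(75,.323),80.3);go(f(46,.323),80.3)
cv2.imwrite("pics/w9.png",c["image"])
E
```

```text
t 19.35 [ 0.5183 -0.1082  0.4397] ya 80.11 F [0.9 1.1 0.8] w 0.0001 q [ -20.   16.   60.    0.  103. -100.]
handle wrist 961 33.49833026941063 -28.922542114783337 16.676805818831383 0.35061465081065674
-91 Y range bright [-64.2 344. ]
-51 Y range bright [-80.5 252.9]
-2 Y range bright [-81.9 253.8]
43 Y range bright [-99.8  88.7]
move [0.1168 0.0052 0.0014] yaw -0.11
move [0.1169 0.0342 0.0014] yaw -0.11
```

View pics/w9.png

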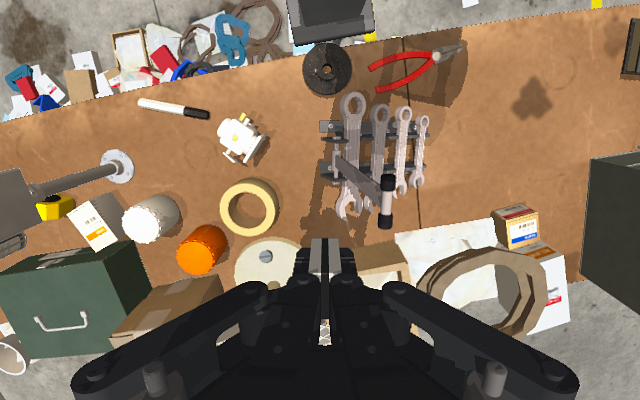

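Emit:
play_rows(
  motion=[
    {"hand":0,"dx":0.04,"dy":0.002,"dz":0.001,"yaw":0},
    {"hand":0,"dx":0.08,"dy":0.003,"dz":0.001,"yaw":0},
    {"hand":0,"dx":0.11,"dy":0.005,"dz":0.001,"yaw":0},
    {"hand":0,"dx":0.117,"dy":0.005,"dz":0.001,"yaw":0},
    {"hand":0,"dx":0.117,"dy":0.005,"dz":0.001,"yaw":0},
    {"hand":0,"dx":0.117,"dy":0.025,"dz":0.001,"yaw":0},
    {"hand":0,"dx":0.117,"dy":0.037,"dz":0.001,"yaw":0},
    {"hand":0,"dx":0.117,"dy":0.043,"dz":0.001,"yaw":0},
  ],
)

```text
clock: 20.2
position: [0.5285, -0.0634, 0.3247]
tool_rot: [[0.01, 0.169, 0.986], [0.002, 0.986, -0.169], [-1.0, 0.004, 0.01]]
force: [0.5, -1.2, -1.1]
grip_width: -0.0001
```

```bash
python3 - <<'E'
from h import *
st();s=observe();d=s["position"][:2]-OO;X0=d@EX*1e3;z0=s["position"][2]*1e3;print(X0,d@EY*1e3,z0)
for p in range(75,-1,-5):
    r=np.radians(p);x=65-180*np.cos(r)+2*np.sin(r)+7.5;z=145+180*np.sin(r)+2*np.cos(r);print(p,"dx %.3f dy %.3f"%((z0-z)/1e3,(X0-x)/1e3))
E
```

```text
t 20.2 [ 0.5285 -0.0634  0.3247] ya 80.26 F [ 0.5 -1.2 -1.1] w -0.0001 q [-15.  17.  76.   0.  86. -96.]
36.199145872091826 -5.263361919533328 324.66075066001696
75 dx 0.005 dy 0.008
70 dx 0.010 dy 0.023
65 dx 0.016 dy 0.038
60 dx 0.023 dy 0.052
55 dx 0.031 dy 0.065
50 dx 0.040 dy 0.078
45 dx 0.051 dy 0.090
40 dx 0.062 dy 0.100
35 dx 0.075 dy 0.110
30 dx 0.088 dy 0.119
25 dx 0.102 dy 0.126
20 dx 0.116 dy 0.132
15 dx 0.131 dy 0.137
10 dx 0.146 dy 0.141
5 dx 0.162 dy 0.143
0 dx 0.178 dy 0.144
```

Emit:
play_rows(
  motion=[
    {"hand":0,"dx":0.005,"dy":0.008,"dz":0,"yaw":0},
    {"hand":0,"dx":0.01,"dy":0.023,"dz":0,"yaw":0},
    {"hand":0,"dx":0.016,"dy":0.038,"dz":0,"yaw":0},
    {"hand":0,"dx":0.023,"dy":0.052,"dz":0,"yaw":0},
    {"hand":0,"dx":0.031,"dy":0.065,"dz":0,"yaw":0},
    {"hand":0,"dx":0.04,"dy":0.078,"dz":0,"yaw":0},
    {"hand":0,"dx":0.051,"dy":0.09,"dz":0,"yaw":0},
    {"hand":0,"dx":0.062,"dy":0.1,"dz":0,"yaw":0},
    {"hand":0,"dx":0.075,"dy":0.11,"dz":0,"yaw":0},
    {"hand":0,"dx":0.088,"dy":0.119,"dz":0,"yaw":0},
    {"hand":0,"dx":0.102,"dy":0.126,"dz":0,"yaw":0},
    {"hand":0,"dx":0.116,"dy":0.132,"dz":0,"yaw":0},
    {"hand":0,"dx":0.131,"dy":0.137,"dz":0,"yaw":0},
    {"hand":0,"dx":0.146,"dy":0.141,"dz":0,"yaw":0},
    {"hand":0,"dx":0.162,"dy":0.143,"dz":0,"yaw":0},
    {"hand":0,"dx":0.178,"dy":0.144,"dz":0,"yaw":0},
    {"hand":0,"dx":0.178,"dy":0.144,"dz":0,"yaw":0},
  ],
)

```text
clock: 21.9
position: [0.5531, 0.0792, 0.1443]
tool_rot: [[0.005, 0.169, 0.986], [0.002, 0.986, -0.169], [-1.0, 0.003, 0.005]]
force: [0.4, 0.3, 0.4]
grip_width: 0.0001
```

```bash
cat >> h.py <<'E'
def bar():
    s=observe();d=s["position"][:2]-OO;print("TCP X %.1f Y %.1f z %.1f"%(d@EX*1e3,d@EY*1e3,s["position"][2]*1e3),"F",s["force"].round(1))
    for n in("top","wrist"):
        c=capture(n);P=cloud(c).reshape(-1,3);X=(P[:,:2]-OO)@EX*1e3;Y=(P[:,:2]-OO)@EY*1e3;Z=P[:,2]*1e3
        b=(abs(Y+5.5)<6)&(Z>20)
        print(n,"centre strip",[(x,round(float(np.median(Z[q])),1),int(q.sum())) for x in range(-124,80,6) for q in [b&(abs(X-x)<3)] if q.sum()>1])
        b=((abs(Y+20)<5)|(abs(Y-9)<5))&(Z>15)
        print(n,"handle sides",[(x,round(float(np.percentile(Z[q],90)),1)) for x in range(-124,-94,4) for q in [b&(abs(X-x)<2)] if q.sum()>1])
E
python3 - <<'E'
from h import *
bar()
E
```

```text
TCP X -108.5 Y -5.1 z 144.3 F [0.4 0.3 0.4]
top centre strip [(-124, 501.2, 22), (-118, 501.0, 24), (-112, 501.2, 22), (-106, 501.0, 25), (-100, 500.7, 21), (-94, 501.0, 24), (-88, 501.4, 22), (-82, 500.8, 24), (-76, 501.0, 24), (-70, 500.4, 24), (-64, 501.1, 26), (-58, 503.8, 25), (-52, 503.2, 26), (-46, 498.5, 18), (-40, 483.9, 18), (-16, 147.0, 9), (-10, 146.9, 13), (-4, 147.8, 14), (2, 148.8, 10), (8, 148.4, 10), (14, 148.2, 13), (20, 148.9, 11), (26, 148.8, 10), (32, 148.4, 14), (38, 150.4, 11), (44, 149.9, 9), (50, 149.5, 9), (56, 150.0, 11), (62, 153.2, 11), (68, 153.8, 9), (74, 149.2, 3)]
top handle sides [(-124, 501.6), (-120, 501.1), (-116, 500.6), (-112, 500.2), (-108, 500.1), (-104, 500.5), (-100, 500.7), (-96, 500.4)]
wrist centre strip [(-124, 141.8, 226), (-118, 142.5, 173), (-112, 193.5, 230), (-106, 191.5, 332), (-100, 143.6, 109), (-94, 142.7, 282), (-88, 143.5, 514), (-82, 202.4, 677), (-76, 215.1, 599), (-70, 222.3, 1634), (-64, 226.8, 625), (-58, 144.5, 522), (-52, 144.3, 389), (-46, 144.8, 373), (-40, 145.4, 281), (-34, 145.7, 228), (-28, 146.0, 229), (-22, 146.2, 229), (-16, 146.1, 314), (-10, 146.2, 395), (-4, 146.2, 414), (2, 146.9, 348), (8, 147.5, 228), (14, 148.0, 220), (20, 148.2, 217), (26, 147.4, 407), (32, 147.6, 402), (38, 148.5, 338), (44, 148.7, 330), (50, 149.3, 244), (56, 150.0, 229), (62, 152.9, 293), (68, 153.8, 51)]
wrist handle sides [(-124, 243.4), (-120, 242.8), (-116, 242.0), (-112, 235.7), (-108, 236.9), (-104, 235.7), (-100, 242.1), (-96, 242.4)]
```

Emit:
play_rows(
  motion=[
    {"hand":0,"dx":0.013,"dy":-0.001,"dz":0,"yaw":0},
    {"hand":0,"dx":0.027,"dy":-0.002,"dz":0,"yaw":0},
    {"hand":0,"dx":0.041,"dy":-0.003,"dz":0,"yaw":0},
    {"hand":0,"dx":0.055,"dy":-0.004,"dz":0,"yaw":0},
    {"hand":0,"dx":0.068,"dy":-0.004,"dz":0,"yaw":0},
    {"hand":0,"dx":0.08,"dy":-0.004,"dz":0,"yaw":0},
    {"hand":0,"dx":0.088,"dy":-0.004,"dz":0,"yaw":0},
    {"hand":0,"dx":0.094,"dy":-0.004,"dz":0,"yaw":0},
    {"hand":0,"dx":0.097,"dy":-0.004,"dz":0,"yaw":0},
    {"hand":0,"dx":0.097,"dy":-0.004,"dz":0,"yaw":0},
  ],
)

```text
clock: 23.0
position: [0.5548, 0.0753, 0.0496]
tool_rot: [[0.009, 0.169, 0.986], [0.002, 0.986, -0.169], [-1.0, 0.003, 0.009]]
force: [0.5, -0.8, -0.4]
grip_width: 0.0001
```

```bash
python3 - <<'E'
from h import *
bar()
E
```

```text
TCP X -104.9 Y -2.7 z 49.6 F [ 0.5 -0.8 -0.4]
top centre strip [(-124, 406.2, 17), (-118, 406.5, 18), (-112, 406.0, 18), (-106, 406.9, 17), (-100, 406.7, 18), (-94, 406.9, 18), (-88, 405.9, 18), (-82, 405.9, 19), (-76, 406.2, 19), (-70, 405.0, 18), (-64, 405.7, 14), (-58, 407.8, 24), (-52, 409.3, 18), (-46, 408.8, 19), (-40, 397.4, 16), (-34, 384.4, 12), (-16, 100.3, 10), (-10, 105.4, 11), (-4, 107.8, 11), (2, 112.3, 9), (8, 116.9, 8), (14, 119.3, 12), (20, 124.1, 13), (26, 126.5, 9), (32, 130.3, 11), (38, 135.2, 9), (44, 138.0, 11), (50, 141.9, 14), (56, 147.6, 9), (62, 154.7, 11), (68, 155.6, 9), (74, 150.6, 3)]
top handle sides [(-124, 405.4), (-120, 405.6), (-116, 405.5), (-112, 404.7), (-108, 406.3), (-104, 405.3), (-100, 405.6), (-96, 405.7)]
wrist centre strip [(-124, 102.4, 360), (-118, 72.8, 196), (-112, 69.7, 191), (-106, 88.6, 433), (-100, 97.7, 258), (-94, 66.2, 449), (-88, 56.8, 436), (-82, 103.6, 777), (-76, 65.0, 586), (-70, 121.4, 1178), (-64, 128.0, 1645), (-58, 75.3, 965), (-52, 78.1, 539), (-46, 81.7, 459), (-40, 85.5, 479), (-34, 89.4, 507), (-28, 93.1, 544), (-22, 96.8, 568), (-16, 100.5, 618), (-10, 104.2, 653), (-4, 107.8, 690), (2, 111.5, 723), (8, 114.3, 337), (26, 94.0, 357)]
wrist handle sides [(-124, 149.2), (-120, 148.0), (-116, 147.6), (-112, 146.7), (-108, 138.7), (-104, 140.8), (-100, 140.8), (-96, 147.2)]
```

Emit:
play_rows(
  motion=[
    {"hand":0,"dx":0.003,"dy":0,"dz":-0.002,"yaw":0},
    {"hand":0,"dx":0.005,"dy":0,"dz":-0.002,"yaw":0},
    {"hand":0,"dx":0.0065,"dy":0,"dz":-0.002,"yaw":0},
    {"hand":0,"dx":0.0065,"dy":0,"dz":-0.002,"yaw":0},
  ],
)

```text
clock: 23.5
position: [0.5547, 0.0761, 0.0467]
tool_rot: [[0.015, 0.169, 0.985], [0.002, 0.986, -0.169], [-1.0, 0.005, 0.014]]
force: [-3.2, 1.2, 19.8]
grip_width: -0.0006
```

Emit:
play_rows(
  motion=[
    {"hand":0,"dx":0.0035,"dy":0,"dz":0,"yaw":0},
    {"hand":0,"dx":0.0035,"dy":0,"dz":0,"yaw":0},
    {"hand":0,"dx":-0.01,"dy":0,"dz":0,"yaw":0},
    {"hand":0,"dx":-0.05,"dy":0.01,"dz":0,"yaw":0},
    {"hand":0,"dx":-0.09,"dy":0.04,"dz":0.02,"yaw":0},
    {"hand":0,"dx":-0.13,"dy":0.07,"dz":0.04,"yaw":0},
    {"hand":0,"dx":-0.17,"dy":0.09,"dz":0.04,"yaw":0},
    {"hand":0,"dx":-0.2,"dy":0.1,"dz":0.04,"yaw":0},
    {"hand":0,"dx":-0.2,"dy":0.1,"dz":0.04,"yaw":0},
  ],
)

```text
clock: 24.4
position: [0.61, 0.1694, 0.2535]
tool_rot: [[0.025, 0.167, 0.986], [0.004, 0.986, -0.167], [-1.0, 0.008, 0.024]]
force: [-0.5, 0.7, -0.4]
grip_width: -0.0001
```

```bash
python3 - <<'E'
from h import *
bar();short()
c=capture("wrist");cv2.imwrite("pics/w10.png",c["image"])
E
```

```text
TCP X -207.0 Y 35.8 z 253.5 F [-0.5  0.7 -0.4]
top centre strip [(-124, 574.4, 2), (-106, 45.9, 9), (-100, 46.3, 8), (-94, 52.0, 9), (-88, 54.4, 8), (-82, 58.5, 8), (-76, 63.2, 9), (-70, 66.3, 10), (-64, 70.2, 9), (-58, 73.6, 10), (-52, 78.7, 9), (-46, 81.4, 11), (-40, 85.9, 9), (-34, 87.9, 8), (-28, 92.2, 10), (-22, 96.6, 9), (-16, 99.4, 9), (-10, 103.5, 10), (-4, 107.8, 11), (2, 112.0, 9), (8, 116.8, 8), (14, 117.6, 12), (20, 121.5, 13), (26, 127.6, 8), (32, 130.9, 11), (38, 134.5, 9), (44, 138.2, 11), (50, 140.6, 14), (56, 146.3, 8), (62, 152.9, 12), (68, 153.1, 9), (74, 152.4, 3)]
top handle sides [(-124, 584.7), (-108, 50.1), (-104, 51.0), (-100, 50.2), (-96, 46.9)]
wrist centre strip [(-112, 43.4, 16), (-106, 45.9, 60), (-100, 47.5, 68), (-94, 50.9, 69), (-88, 55.0, 72), (-82, 58.7, 72), (-76, 62.2, 75), (-70, 66.5, 78), (-64, 70.3, 80), (-58, 73.5, 87), (-52, 77.6, 88), (-46, 81.6, 86), (-40, 85.0, 89), (-34, 88.8, 88), (-28, 92.3, 99), (-22, 96.5, 95), (-16, 100.1, 102), (-10, 103.7, 105), (-4, 107.5, 100), (2, 111.3, 111), (8, 115.3, 114), (14, 118.9, 116), (20, 122.3, 119),
[... 1206 characters left out ...]
50, 68.8), (-48, 69.6), (-46, 71.3), (-44, 73.7), (-40, 78.4), (-38, 82.2), (-36, 84.6), (-34, 85.8), (-32, 87.6), (-30, 88.7), (-28, 90.4), (-26, 91.2)]
farplate [(-106, 35.6), (-104, 36.5), (-102, 39.8), (-100, 40.2), (-98, 38.9), (-96, 40.1), (-94, 41.4), (-92, 42.6), (-90, 43.9), (-88, 44.6), (-86, 46.7), (-84, 46.0), (-82, 50.9), (-80, 54.8), (-78, 56.8), (-76, 57.5), (-74, 58.1), (-72, 57.7), (-70, 57.2), (-68, 57.7), (-66, 57.5), (-64, 58.1), (-62, 57.1), (-60, 48.4), (-58, 56.5), (-56, 64.7), (-54, 66.2), (-52, 67.0), (-50, 67.5), (-48, 69.4), (-46, 70.2), (-44, 72.9), (-42, 72.9), (-40, 78.4), (-38, 79.9), (-36, 82.5), (-34, 83.8), (-32, 85.2), (-30, 86.5), (-28, 85.8), (-26, 87.4)]
```

View pics/w10.png

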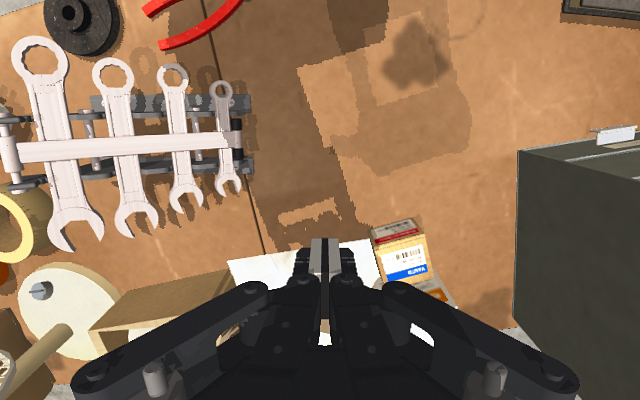

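```bash
python3 - <<'E'
from h import *
st();print(finish_job())
E
```

```text
t 24.6 [0.6072 0.1669 0.2462] ya 80.24 F [-0.7 -0.1  0.1] w -0.0004 q [  8.  30.  69.   0.  81. -72.]
the job is handed in; nothing more can be done
None
```

Both loose spanners are back in the rack and the keeper bar is down over all four shanks. I handed the job in at 24.6 s of the 59 s allowed; no verdict is reported.

- **Spanners:** The shorter one is in row 1 and the longer one in row 2, with their open jaws on the far side like the other two. Each one first caught tilted in its notches, so I nudged it upslope with the shut fingertips until it dropped in. The last depth readings over both side plates show the shank tops at about 31–32°, against the 32° slope.
- **Keeper bar:** I pushed it over by its handle end and pressed it against its stop with about 20 N. Its measured slope is 32.1°, so it reads as fully down.
- **Check that disagreed:** The gap from bar top to shank measured about 8 mm at rows 1 and 2, where 5.5 mm was expected. Row 3, already in place, read about 7.5 mm. I put this down to the recessed shank faces and calibration error, and the bar did not move under the press.
- **Not touched:** I did not move near the carburettor, tape roll or parts carton, and the last wrist pictures showed nothing disturbed. The arm was clear of everything at hand-in.

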